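# Put the packed chocolate boxes away in the drawer

## Task

The packed blue gift boxes on the bench have to go into the part-open drawer (pull it farther out if you need the room), but the orange picking basket was left in it and its handle stands too tall for the drawer to shut. First take the basket out and hang it by its handle over both prongs of the double hook on the steel stand; then put every blue box into the drawer, let go of them and slide the drawer fully shut. Leave the other things on the bench standing where they are.

Things in the scene. Friction and masses are not known exactly. Their poses are not given: they have to be found in the camera images.
- unit_drawer0 (a joint): how far the drawer is out, in m: 0 = fully shut, about 0.245 = fully open; it starts 0.16 to 0.20 open. It runs level and lightly (3 to 5 N). The grey drawer unit is fixed to the bench, 340 deep, 320 wide and 115 high, with a single drawer that slides out towards the robot
- unit_drawer0_handle (a point): middle of the drawer's handle, a level steel bar 120 long and 11 thick, 35 in front of the pale wooden drawer front, 38 below the unit's top, at a height of 77; moves with the drawer. x axis points into the unit (the way the drawer shuts), y along the bar, z up
- drawer_floor (a point): front edge of the drawer's inner floor, midway along the front wall, 22 above the bench; moves with the drawer. Axes as for the handle. The inside reaches from x = 0 to 295 and y = -139 to 139; side and back walls 36 high above the floor, the front 80 high. Things must stay below 78 above this floor to pass under the unit's top. Open by q, the uncovered part reaches from x = 0 to x = q - 6
- basket: orange plastic basket, open on top, 90 in x, 150 in y, 60 high, with a fixed arch handle over it along y, 151 high overall; about 0.25 kg. Origin: centre of its underside, z up. It starts standing in the drawer
- basket_bar (a point): middle of the handle's level round bar on the basket, 145 above the basket's underside; the bar is 12 thick, runs along y and is straight for 120
- stand: fixed steel stand: foot plate 140 x 140 x 12, post 20 thick and 200 high, and at its top two parallel black prongs 8 thick, 72 apart (at y = -36 and +36), pointing along the stand's -x (roughly to the robot) and turned up 24 at their tips, which lie 88 from the post. Origin: bottom of the post, z up
- stand_seat (a point): where the middle of the basket's bar lies when it hangs: midway between the two prongs, in their dips, 65 in front of the post, at a height of 204 (10 above the prongs' centre line). Axes of the stand: y across the prongs, so the bar lies along y. The prong tips reach to 18 above this point
- box_a: one of three to five blue gift boxes with a gold band: a closed rigid box 90 in x, 50 in y, 42 high, about 0.18 kg. Origin: centre of its underside. None if absent
- box_b: one of three to five blue gift boxes with a gold band: a closed rigid box 90 in x, 50 in y, 42 high, about 0.18 kg. Origin: centre of its underside. None if absent
- box_c: one of three to five blue gift boxes with a gold band: a closed rigid box 90 in x, 50 in y, 42 high, about 0.18 kg. Origin: centre of its underside. None if absent
- box_d: one of three to five blue gift boxes with a gold band: a closed rigid box 90 in x, 50 in y, 42 high, about 0.18 kg. Origin: centre of its underside. None if absent
- box_e: one of three to five blue gift boxes with a gold band: a closed rigid box 90 in x, 50 in y, 42 high, about 0.18 kg. Origin: centre of its underside. None if absent
- jar: bystander, to be left alone: amber glass jar with a brass-coloured lid, 72 across, 110 high. Origin at its underside
- bowl: bystander, to be left alone: steel bowl, 110 across, 50 high. Origin at its underside
- ribbon: bystander, to be left alone: red ribbon spool lying flat, 72 across, 30 high. Origin at its underside
- mug: bystander, to be left alone: white mug, 80 across, 90 high. Origin at its underside

How it is judged:
On the way, in this order (a step that is already met when the one before it is completed fails the run):
1. the basket hangs by its handle bar on both prongs of the stand, let go (x of basket_bar in the frame of stand_seat between -0.025 and 0.045 m and y of basket_bar in the frame of stand_seat between -0.032 and 0.032 m and z of basket_bar in the frame of stand_seat between -0.02 and 0.03 m and contact force between basket and stand above 0.5 N and contact force between the fingers and basket below 0.2 N and angle between basket's own z axis and vertical below 0.6 rad), for 0.3 s.
2. every blue box is inside the drawer, let go (x of box_a in the frame of drawer_floor between -0.012 and 0.307 m and y of box_a in the frame of drawer_floor between -0.15 and 0.15 m and z of box_a in the frame of drawer_floor between -0.01 and 0.078 m and x of box_b in the frame of drawer_floor between -0.012 and 0.307 m and y of box_b in the frame of drawer_floor between -0.15 and 0.15 m and z of box_b in the frame of drawer_floor between -0.01 and 0.078 m and x of box_c in the frame of drawer_floor between -0.012 and 0.307 m and y of box_c in the frame of drawer_floor between -0.15 and 0.15 m and z of box_c in the frame of drawer_floor between -0.01 and 0.078 m and x of box_d in the frame of drawer_floor between -0.012 and 0.307 m and y of box_d in the frame of drawer_floor between -0.15 and 0.15 m and z of box_d in the frame of drawer_floor between -0.01 and 0.078 m and x of box_e in the frame of drawer_floor between -0.012 and 0.307 m and y of box_e in the frame of drawer_floor between -0.15 and 0.15 m and z of box_e in the frame of drawer_floor between -0.01 and 0.078 m and contact force between the fingers and box_a below 0.2 N and contact force between the fingers and box_b below 0.2 N and contact force between the fingers and box_c below 0.2 N and contact force between the fingers and box_d below 0.2 N and contact force between the fingers and box_e below 0.2 N), for 0.2 s.
At the end, for the whole second after the job is handed in: The basket hangs still by its handle bar on the stand's hook (both prongs under the bar, its middle within 32 mm sideways, 25 to 45 mm along the prongs and 30 mm in height of the seat), every blue box that is present lies inside the drawer, and the drawer is shut to within 12 mm (all of step 1 and x of box_a in the frame of drawer_floor between -0.012 and 0.307 m and y of box_a in the frame of drawer_floor between -0.15 and 0.15 m and z of box_a in the frame of drawer_floor between -0.01 and 0.078 m and x of box_b in the frame of drawer_floor between -0.012 and 0.307 m and y of box_b in the frame of drawer_floor between -0.15 and 0.15 m and z of box_b in the frame of drawer_floor between -0.01 and 0.078 m and x of box_c in the frame of drawer_floor between -0.012 and 0.307 m and y of box_c in the frame of drawer_floor between -0.15 and 0.15 m and z of box_c in the frame of drawer_floor between -0.01 and 0.078 m and x of box_d in the frame of drawer_floor between -0.012 and 0.307 m and y of box_d in the frame of drawer_floor between -0.15 and 0.15 m and z of box_d in the frame of drawer_floor between -0.01 and 0.078 m and x of box_e in the frame of drawer_floor between -0.012 and 0.307 m and y of box_e in the frame of drawer_floor between -0.15 and 0.15 m and z of box_e in the frame of drawer_floor between -0.01 and 0.078 m and value of joint unit_drawer0 below 0.012 m and linear speed of basket below 0.05 m/s); the robot touches nothing.
It fails at once if a bystander (jar, bowl, ribbon spool or mug) is moved more than 50 mm (distance of any of jar, bowl, ribbon, mug from where it was at the start of the episode above 0.05 m).
Of box_a, box_b, box_c, box_d, box_e only 3 to 5 are there at a start; the rules pass over those that are not, and their reading is None.
At some moment in a run one of box_a, box_b, box_c, box_d, box_e may be knocked a few centimetres aside while the robot is not near it.
Once in a run the grip may slacken for a moment while it holds something.
It also fails if it takes over 210 s, if anything falls off the work surface, if the arm or the gripper's body presses on something with over 40 N, if the wrist force passes 120 N, or if a joint passes its speed limit or range.

## Robot

A 7-joint arm with a two-finger parallel gripper is mounted at the origin on the work surface. World frame = base frame: x ahead of the robot, y to its left, z up, the work surface at z = 0. Lengths are in m, angles in rad, forces in N, time in s.
With the tool pointing down it reaches from about 0.4 to 0.85 m from the base axis. Payload 4.5 kg.
Tool frame: the origin (TCP) lies at the very end of the fingers, on their centre line; the grasp point (between the pads) lies behind it (r.grip_depth is the z of the grasp point in the tool frame, in m); z points along the fingers, y is the direction in which the jaws open and shut (so a half turn about z gives the same grasp; the last joint's range is limited). The gripper opens to 88 mm and grips with 3 to 60 N. Pads are 18 mm wide; open, the fingers measure 123 mm over their backs; the gripper's body (75 mm by 187 mm) begins 45 mm behind the grasp point.
Start: joints at [-1.178, 0.689, -0.195, 1.565, 0.157, 0.902, -0.215], TCP at [0.219, 0.585, 0.239] pointing down, gripper open.
Joint ranges: [-3.01, 3.01], [-0.46, 2.08], [-1.47, 1.51], [0.13, 2.56], [-1, 4.14], [0.04, 2.09], [-2.66, 2.66]. Speed limits (rad/s): [2.57, 2.57, 3.14, 3.14, 3.14, 3.14, 3.14].

## Interface

Orientations are given as a unit quaternion [x, y, z, w].
In Python, from plant import sensors, cams, r gives the robot as it stands. The module is installed in compiled form; this text tells all that it offers.
- The arm moves only by the tool drive_tool, never from a script. Its argument "series" is a list that holds one entry, the list of rows, each a list of 5 numbers: the shift along the world's x, y, z in mm, then the turn about the world's z in rad, then the finger opening in mm, from 0 to 88.1. A call has 1 to 10 rows; each row shifts and turns the commanded pose from where the row before left it; what a row does not reach is not made up. A row lasts 1/10 s, in which the tool goes at most 50 mm and 8.59 degrees, less where a joint would pass 70% of its speed; a pose out of reach is approached as far as the arm can. A call with a gripper value outside its range is refused whole. The fingers move at their own pace and stop on an object; "force" is the grip in N (left out, the last holds). Time passes only in rows, so rows that do not move let the fingers close. It gives the time, the measured TCP pose, the force and the opening at its end, in the units of the state.
- sensors.get_state(): the state, without advancing time (a new reading comes with each control period).
- cams.snapshot(name): name is "scene" or "side" or "wrist"; returns the picture (384x512x3 uint8, blue, green, red); there is no depth.
- cams.camera_model(name): a dict with "fx", "fy", "cx", "cy" (pixels), "distortion" ([k1, k2, p1, p2, k3] as OpenCV has them; the pictures are not rectified), "camera_from_world" (4x4, takes a point from world to camera coordinates). Camera axes: x right, y down, z forward; pixel columns grow to the right and rows downward; lengths in m; the calibration is good to about 2 mm. A picture is of the moment at which its call begins: read the wrist's pose just before it. camera_model takes no time and is no camera call; for the wrist camera it gives the pose at the moment of the call.
- r.finish_job(): hands the job in, once; it reports no verdict.
Trained networks look in the newest picture that a camera, given by its name, has taken for a name from the list of things; names that differ only in an ending like _2 or _b are one class to them, and where a whole thing is asked for, a point or a joint stands for the part that bears it (a point fixed in the world has none). Each returns a list of dicts, best first, with "confidence" (0 to 1); they miss things now and then, are a little off and sometimes report something else, mostly with a low value. They report only what shows in the picture. A call takes as long as a camera call.
- cams.trace(camera, name): "mask" (384x512 bool, what is visible of it) and "at" ([column, row] in pixels, amid what is visible of it).
- cams.mark_of(camera, name): "at" ([column, row] in pixels: a listed point, or the origin of a listed thing).
The state is a dict: "clock": time; "q": joint angles; "qd": joint speeds; "joint_torque": joint torques, N m; "tool_pos": TCP position; "eef_rot": TCP orientation; "contact_force": force on the tool from outside, world axes, zero at the start; "moment": the same for the moment, N m; "opening": opening from 0.0 (shut) to 1.0 (fully open).
Only numpy, scipy, OpenCV 4.12 (cv2) and the standard library are available. Lean on these libraries where they do the work, as an engineer would, in place of code of your own. Each camera call takes 0.05 s, during which the arm holds its last target.

## Working session

There is one attempt and no reset: what is moved stays moved. The work goes in short steps, Python scripts to look and compute and a tool call to move; the robot and the scene stay as the last step left them, time stands still between calls to the robot, and variables do not carry over. Pictures are saved under pics/ and viewed, and the job is handed in when it is done.

Besides the shell and the picture viewer there is one more tool, called after ">>>" as name([rows], argument=value, ...), one row to a line, values as JSON. drive_tool: Moves the arm, as the interface text tells. Its arguments: {"type":"object","properties":{"series":{"type":"array","items":{"type":"array","items":{"type":"array","items":{"type":"number"}}}},"force":{"type":"number"}},"required":["series"]}

```bash
mkdir -p pics; ls; cat > h.py <<'E'
from plant import sensors,cams,r
import numpy as np,cv2
def snap(n,f):
    im=cams.snapshot(n); cv2.imwrite('pics/'+f,im); return im
def ray(cam,px,m=None):
    m=m or cams.camera_model(cam)
    K=np.array([[m['fx'],0,m['cx']],[0,m['fy'],m['cy']],[0,0,1.]])
    p=cv2.undistortPoints(np.array([[px]],float),K,np.array(m['distortion'],float))[0,0]
    T=np.linalg.inv(np.array(m['camera_from_world']))
    d=T[:3,:3]@np.array([p[0],p[1],1]); return T[:3,3],d/np.linalg.norm(d)
def atz(cam,px,z,m=None):
    o,d=ray(cam,px,m); return o+d*(z-o[2])/d[2]
def tri(l):
    A=np.zeros((3,3));b=np.zeros(3)
    for o,d in l:
        P=np.eye(3)-np.outer(d,d);A+=P;b+=P@o
    x=np.linalg.solve(A,b); return x,[np.linalg.norm((np.eye(3)-np.outer(d,d))@(x-o)) for o,d in l]
def proj(cam,p,m=None):
    m=m or cams.camera_model(cam)
    K=np.array([[m['fx'],0,m['cx']],[0,m['fy'],m['cy']],[0,0,1.]])
    T=np.array(m['camera_from_world'])
    return cv2.projectPoints(np.atleast_2d(np.array(p,float)),cv2.Rodrigues(T[:3,:3])[0],T[:3,3],K,np.array(m['distortion'],float))[0][:,0]
E
python3 - <<'E'
from h import *
print(sensors.get_state(), r.grip_depth)
for n in ['scene','side','wrist']:
    snap(n,n+'0.png'); m=cams.camera_model(n); print(n,m['fx'],np.linalg.inv(m['camera_from_world']).round(3))
E
```

```text
pics
{'clock': 0.0, 'q': array([-1.17819946,  0.68999875, -0.19454361,  1.56630538,  0.15735129,
        0.90248552, -0.21508899]), 'qd': array([-0.00108256, -0.00163394, -0.00097127,  0.00049285,  0.00078053,
       -0.00039481,  0.00101321]), 'joint_torque': array([-1.43193574e-04, -5.27552354e+01, -1.26709767e+00, -1.53425592e+01,
       -5.26629179e-02,  6.37427627e-03,  1.58753055e-04]), 'tool_pos': array([0.21929525, 0.58461441, 0.23791187]), 'eef_rot': array([ 1.78366112e-01,  9.83963781e-01, -8.94692405e-04, -8.77469848e-05]), 'contact_force': array([-0.03184331, -0.02173181, -0.55224644]), 'moment': array([-0.01165556,  0.01462081,  0.00202526]), 'opening': 0.9977048701875834} -0.0187
scene 487.9582707521281 [[-0.251  0.682 -0.687  1.637]
 [ 0.968  0.184 -0.171  0.366]
 [ 0.009 -0.708 -0.707  1.288]
 [ 0.     0.     0.     1.   ]]
side 370.9097898317614 [[ 0.995 -0.07   0.066  0.435]
 [-0.096 -0.757  0.646 -0.661]
 [ 0.005 -0.649 -0.761  0.993]
 [ 0.     0.     0.     1.   ]]
wrist 309.3299955304868 [[ 0.35   0.898  0.266  0.15 ]
 [ 0.937 -0.335 -0.102  0.611]
 [-0.002  0.285 -0.959  0.385]
 [ 0.     0.     0.     1.   ]]
```

View pics/scene0.png

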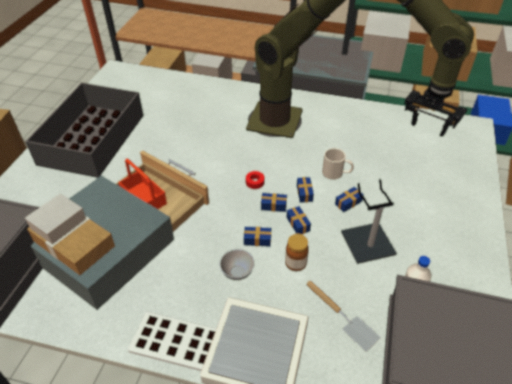

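View pics/side0.png

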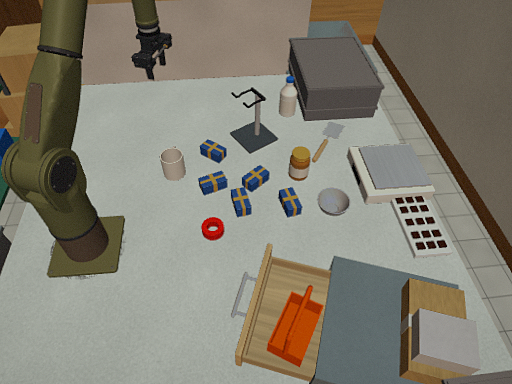

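```bash
python3 - <<'E'
from h import *
for n in ['scene','side']:
    m=cams.camera_model(n)
    for t in ['unit_drawer0_handle','drawer_floor','basket','basket_bar','stand','stand_seat','box_a','jar','bowl','ribbon','mug']:
        for d in cams.mark_of(n,t)[:6]:
            z={'unit_drawer0_handle':.077,'drawer_floor':.022,'basket':.022,'basket_bar':.167,'stand_seat':.204}.get(t,0)
            print(n,t,np.round(d['at'],1),round(d['confidence'],2),atz(n,d['at'],z,m).round(3))
E
```

```text
scene unit_drawer0_handle [181.2 166.6] 0.65 [ 0.453 -0.241  0.077]
scene drawer_floor [171.6 182.9] 0.94 [ 0.49  -0.27   0.022]
scene drawer_floor [235.9 269.9] 0.7 [0.797 0.069 0.022]
scene basket [146.2 199. ] 0.83 [ 0.589 -0.325  0.022]
scene basket [138.6 168.4] 0.63 [ 0.45  -0.418  0.022]
scene basket_bar [140.8 169. ] 0.57 [ 0.587 -0.32   0.167]
scene stand [295.3 261.7] 0.71 [0.703 0.239 0.   ]
scene stand [368.7 246.1] 0.7 [0.578 0.461 0.   ]
scene stand_seat [373.  191.6] 0.64 [0.529 0.437 0.204]
scene box_a [256.2 240. ] 0.95 [0.65  0.095 0.   ]
scene box_a [304.4 195.2] 0.76 [0.404 0.21  0.   ]
scene box_a [295.2 222. ] 0.74 [0.539 0.204 0.   ]
scene box_a [270.4 204.6] 0.74 [0.482 0.102 0.   ]
scene box_a [348.1 202.6] 0.66 [0.4   0.369 0.   ]
scene jar [294.5 261.3] 0.83 [ 0.702  0.237 -0.   ]
scene jar [183.5 165.5] 0.5 [ 0.37  -0.273  0.   ]
scene bowl [235.8 271.6] 0.84 [0.789 0.066 0.   ]
scene ribbon [255.1 181. ] 0.62 [0.38  0.017 0.   ]
scene mug [330.3 170.3] 0.93 [0.248 0.281 0.   ]
scene mug [296.8 260.7] 0.2 [0.698 0.243 0.   ]
side unit_drawer0_handle [238.4
[... 165 characters left out ...]
 [296.9 311. ] 0.95 [ 0.583 -0.336  0.167]
side stand [254.3 135.2] 0.85 [0.573 0.465 0.   ]
side stand [294.6 175. ] 0.16 [0.696 0.235 0.   ]
side stand_seat [242.4 101.5] 0.93 [0.522 0.415 0.204]
side box_a [212.8 155.2] 0.95 [0.403 0.365 0.   ]
side box_a [216.7 186.7] 0.93 [0.411 0.205 0.   ]
side box_a [289.1 203.2] 0.77 [ 0.654  0.107 -0.   ]
side box_a [240.8 205. ] 0.74 [0.489 0.115 0.   ]
side box_a [253.6 179.9] 0.63 [0.545 0.225 0.   ]
side jar [295.6 174.5] 0.79 [0.7   0.237 0.   ]
side bowl [330.6 213.7] 0.73 [ 0.785  0.05  -0.   ]
side ribbon [215.1 228.5] 0.57 [0.399 0.027 0.   ]
side ribbon [295.6 175.1] 0.42 [0.699 0.234 0.   ]
side mug [173.4 170.6] 0.81 [0.255 0.298 0.   ]
```

The pictures show five boxes, a stand at the rear left and the drawer at the right. I'll enlarge them to get the orientations.

```bash
python3 - <<'E'
from h import *
a=cv2.imread('pics/scene0.png');b=cv2.imread('pics/side0.png')
def crop(im,x0,y0,x1,y1,s,f):
    cv2.imwrite('pics/'+f,cv2.resize(im[y0:y1,x0:x1],None,fx=s,fy=s,interpolation=cv2.INTER_CUBIC))
crop(a,20,140,220,290,4,'c1.png')
crop(b,225,230,425,380,4,'c2.png')
crop(a,330,170,405,270,6,'c3.png')
crop(b,220,75,290,160,7,'c4.png')
E
```

```text
(no output)
```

View pics/c1.png

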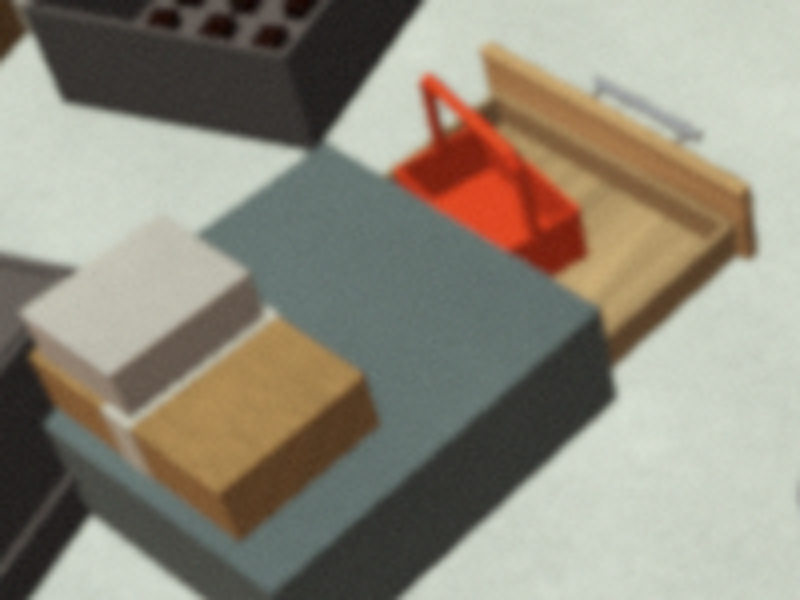

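View pics/c2.png

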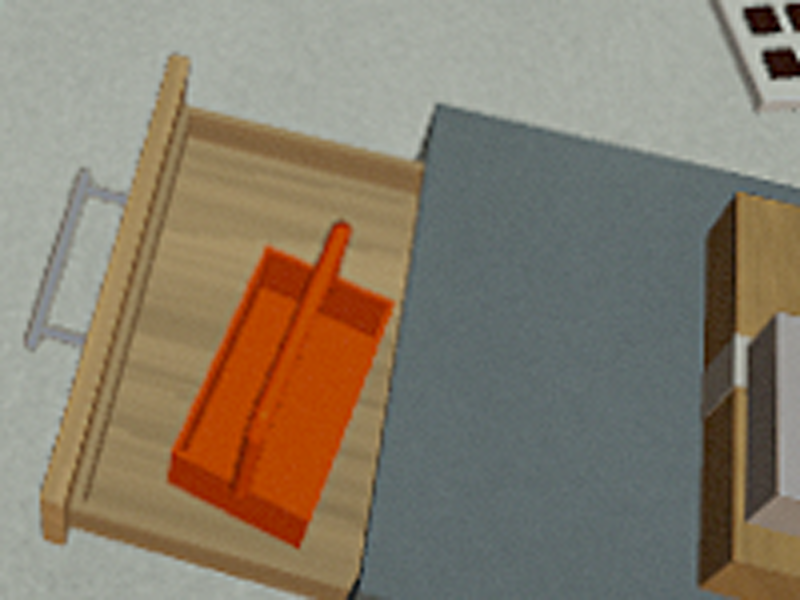

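View pics/c3.png

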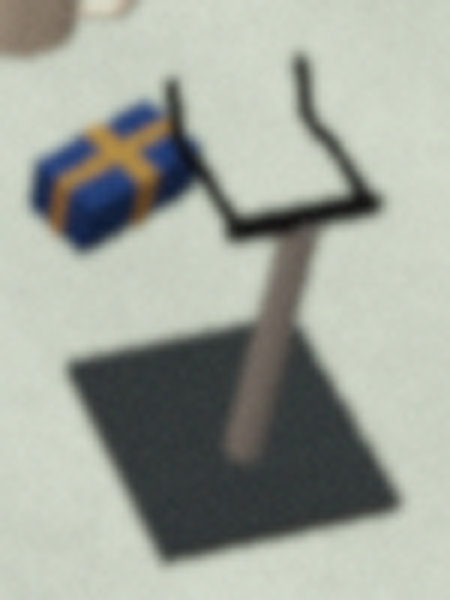

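View pics/c4.png

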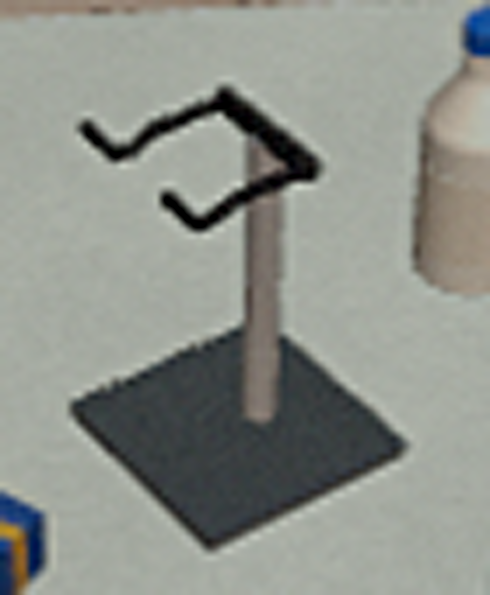

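```bash
python3 - <<'E'
from h import *
C={'c1':('scene',20,140,4),'c2':('side',225,230,4),'c3':('scene',330,170,6),'c4':('side',220,75,7)}
def w(c,p,z):
    n,x,y,s=C[c]; return atz(n,((p[0]+.5)/s+x-.5,(p[1]+.5)/s+y-.5),z)
def show(name,c,ps,z):
    P=[w(c,p,z) for p in ps]; P=np.array(P)
    e=[np.degrees(np.arctan2(*(P[(i+1)%len(P)]-P[i])[1::-1])).round(1) for i in range(len(P))]
    L=[np.linalg.norm(P[(i+1)%len(P)]-P[i]).round(3) for i in range(len(P))]
    print(name,c,P[:,:2].round(3).tolist(),'mean',P[:,:2].mean(0).round(3),e,L)
show('foot','c3',[(70,368),(165,560),(400,503),(297,327)],.012)
show('foot','c4',[(72,408),(210,548),(405,446)],.012)
show('tips','c4',[(85,125),(167,198)],.222)
show('tips','c3',[(171,82),(300,60)],.222)
show('dips','c4',[(118,155),(200,225)],.194)
show('bar','c2',[(340,232),(258,430)],.167)
show('bar','c1',[(432,85),(520,165)],.167)
show('rim','c2',[(268,248),(392,303),(300,520),(172,452)],.082)
show('unit','c2',[(437,105),(360,598)],.115)
show('unit','c1',[(322,148),(600,315)],.115)
show('handle','c1',[(598,82),(700,135)],.077)
show('handle','c2',[(85,172),(32,345)],.077)
show('front','c1',[(488,45),(745,188)],.102)
show('front','c2',[(178,58),(50,490)],.102)
n=['scene','side']
for k,a,b in [('bar',(140.8,169),(296.9,311)),('seat',(373,191.6),(242.4,101.5)),('handle',(181.2,166.6),(238.4,293.1)),('basket',(146.2,199),(295.5,330.6))]:
    x,e=tri([ray('scene',a),ray('side',b)]);print(k,x.round(3),np.round(e,4))
s=sensors.get_state();print(s['tool_pos'],s['clock'])
E
```

```text
foot c3 [[0.547, 0.364], [0.665, 0.431], [0.595, 0.549], [0.484, 0.485]] mean [0.573 0.457] [np.float64(29.7), np.float64(121.0), np.float64(-149.9), np.float64(-62.1)] [np.float64(0.136), np.float64(0.137), np.float64(0.128), np.float64(0.136)]
foot c4 [[0.475, 0.474], [0.543, 0.353], [0.66, 0.425]] mean [0.559 0.418] [np.float64(-61.1), np.float64(31.6), np.float64(165.1)] [np.float64(0.139), np.float64(0.138), np.float64(0.191)]
tips c4 [[0.487, 0.447], [0.523, 0.382]] mean [0.505 0.414] [np.float64(-60.8), np.float64(119.2)] [np.float64(0.074), np.float64(0.074)]
tips c3 [[0.523, 0.388], [0.49, 0.45]] mean [0.506 0.419] [np.float64(118.2), np.float64(-61.8)] [np.float64(0.071), np.float64(0.071)]
dips c4 [[0.504, 0.459], [0.54, 0.397]] mean [0.522 0.428] [np.float64(-59.7), np.float64(120.3)] [np.float64(0.072), np.float64(0.072)]
bar c2 [[0.623, -0.281], [0.555, -0.393]] mean [ 0.589 -0.337] [np.float64(-121.6), np.float64(58.4)] [np.float64(0.131), np.float64(0.131)]
bar c1 [[0.561, -0.38], [0.631, -0.269]] mean [ 0.596 -0.324] [np.float64(57.7), np.float64(-122.3)] [np.float64
[... 649 characters left out ...]
.float64(-110.1)] [np.float64(0.122), np.float64(0.122)]
handle c2 [[0.479, -0.18], [0.435, -0.297]] mean [ 0.457 -0.239] [np.float64(-110.7), np.float64(69.3)] [np.float64(0.125), np.float64(0.125)]
front c1 [[0.436, -0.398], [0.549, -0.11]] mean [ 0.493 -0.254] [np.float64(68.5), np.float64(-111.5)] [np.float64(0.309), np.float64(0.309)]
front c2 [[0.551, -0.111], [0.439, -0.394]] mean [ 0.495 -0.253] [np.float64(-111.6), np.float64(68.4)] [np.float64(0.304), np.float64(0.304)]
bar [ 0.582 -0.329  0.158] [0.0043 0.0043]
seat [0.521 0.436 0.192] [0.0035 0.0035]
handle [ 0.455 -0.239  0.079] [0.0006 0.0006]
basket [ 0.593 -0.328  0.023] [0.0041 0.0041]
[0.21945667 0.58524194 0.23872986] 1.25
```

>>> drive_tool([
  [[16,-40,6,-0.077,88],[16,-40,6,-0.077,88],[16,-40,6,-0.077,88],[16,-40,6,-0.077,88],[16,-40,6,-0.077,88],[16,-40,6,-0.077,88],[16,-40,6,-0.077,88],[16,-40,6,-0.077,88],[16,-40,6,-0.077,88],[16,-40,6,-0.077,88]],
], force=25)

```text
clock: 2.25
tool_pos: [0.3799, 0.1837, 0.2993]
eef_rot: [0.536, 0.844, 0.0, 0.0]
contact_force: [1.2, -0.3, 0.2]
opening: 0.999
```

```bash
cat > st.py <<'E'
from h import *
from scipy.spatial.transform import Rotation as R
s=sensors.get_state();Y=R.from_quat(s['eef_rot']).as_matrix()
print(round(s['clock'],2),'q',s['q'].round(2),'tcp',s['tool_pos'].round(4),'yaw_y',np.degrees(np.arctan2(Y[1,1],Y[0,1])).round(2),'zdir',Y[:,2].round(3),'F',s['contact_force'].round(1),'op',round(s['opening']*88.1,1))
E
python3 st.py
```

```text
2.25 q [-0.56  0.34  0.    2.06 -0.    0.74 -0.12] tcp [0.3799 0.1837 0.2993] yaw_y 25.16 zdir [ 0.001  0.001 -1.   ] F [ 1.2 -0.3  0.2] op 88.0
```

>>> drive_tool([
  [[16,-40,0,-0.077,88],[16,-40,0,-0.077,88],[16,-40,0,-0.077,88],[16,-40,0,-0.077,88],[16,-40,0,-0.077,88],[16,-40,0,-0.077,88],[16,-40,0,-0.077,88],[16,-40,0,-0.077,88],[16,-40,0,-0.077,88],[16,-40,0,-0.077,88]],
])

```text
clock: 3.25
tool_pos: [0.54, -0.2163, 0.2989]
eef_rot: [0.814, 0.581, 0.0, 0.0]
contact_force: [1.7, 0.3, 0.1]
opening: 0.996
```

```bash
python3 - <<'E'
from h import *
exec(open('st.py').read())
m=cams.camera_model('wrist');im=snap('wrist','w1.png')
for t,z in [('basket_bar',.167),('basket',.022),('unit_drawer0_handle',.077)]:
    for d in cams.mark_of('wrist',t)[:2]: print(t,np.round(d['at']),d['confidence'],atz('wrist',d['at'],z,m).round(3))
E
```

```text
3.25 q [ 0.16  0.57  0.25  1.64 -0.16  0.95  0.13] tcp [ 0.54   -0.2163  0.2989] yaw_y -18.96 zdir [ 0.  0. -1.] F [1.7 0.3 0.1] op 87.8
basket_bar [342. 266.] 0.77 [ 0.595 -0.331  0.167]
basket [313. 216.] 0.87 [ 0.591 -0.333  0.022]
unit_drawer0_handle [197. 199.] 0.92 [ 0.457 -0.239  0.077]
```

View pics/w1.png

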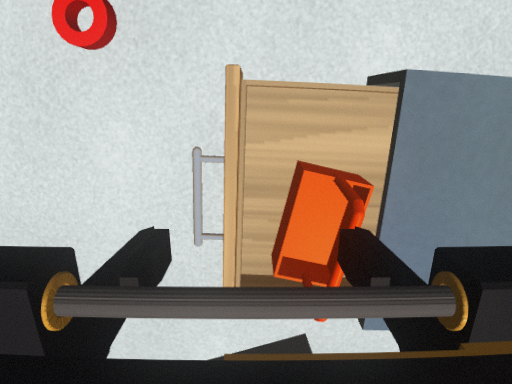

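>>> drive_tool([
  [[17,-38,0,-0.076,70],[17,-38,0,-0.076,70],[17,-40,0,-0.075,70],[0,0,-40,0,60],[0,0,-40,0,60],[0,0,-35,0,60],[0,0,-20,0,60],[0,0,-13,0,60],[0,0,0,0,60]],
])

```text
clock: 4.35
tool_pos: [0.5899, -0.3286, 0.1492]
eef_rot: [0.873, 0.487, -0.001, -0.002]
contact_force: [0.7, -0.8, 0.4]
opening: 0.679
```

```bash
python3 - <<'E'
from h import *
exec(open('st.py').read())
for c in ['side','wrist']:
    snap(c,c+'2.png')
    m=cams.camera_model(c)
    for d in cams.mark_of(c,'basket_bar')[:2]: print(c,np.round(d['at']),d['confidence'],atz(c,d['at'],.167,m).round(3))
E
```

```text
4.35 q [ 0.31  0.88  0.25  1.49 -0.27  0.82  0.11] tcp [ 0.5899 -0.3286  0.1492] yaw_y -31.69 zdir [-0.003  0.003 -1.   ] F [ 0.7 -0.8  0.4] op 59.8
side [298. 312.] 0.91 [ 0.585 -0.339  0.167]
wrist [256. 258.] 0.69 [ 0.592 -0.331  0.167]
```

View pics/wrist2.png

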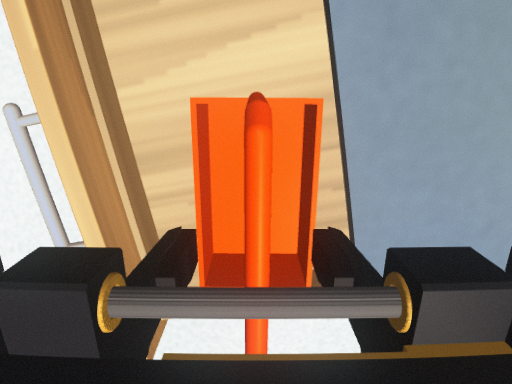

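View pics/side2.png

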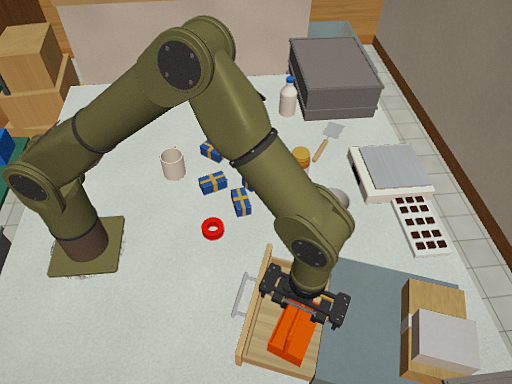

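The bar is centred between the fingers and aligned with them. I'll close and lift.

>>> drive_tool([
  [[0,0,0,0,20],[0,0,0,0,4],[0,0,0,0,4],[0,0,0,0,4],[0,0,0,0,4],[0,0,10,0,4],[0,0,20,0,4],[0,0,30,0,4],[0,0,30,0,4]],
], force=40)

```text
clock: 5.45
tool_pos: [0.5898, -0.3303, 0.2413]
eef_rot: [0.874, 0.486, -0.001, -0.001]
contact_force: [-0.8, -0.3, -1.7]
opening: 0.118
```

```bash
python3 - <<'E'
from h import *
exec(open('st.py').read())
snap('wrist','wrist3.png')
E
```

```text
5.45 q [ 0.3   0.78  0.29  1.4  -0.24  1.    0.09] tcp [ 0.5898 -0.3303  0.2413] yaw_y -31.8 zdir [-0.002  0.001 -1.   ] F [-0.8 -0.3 -1.7] op 10.4
```

View pics/wrist3.png

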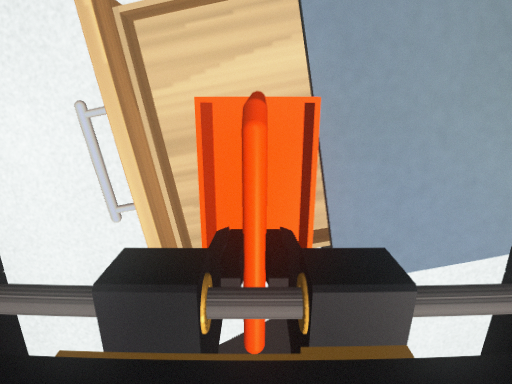

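>>> drive_tool([
  [[0,10,20,0,4],[-5,20,20,0.03,4],[-11,38,0,0.06,4],[-11,38,0,0.06,4],[-11,38,0,0.06,4],[-11,38,0,0.06,4],[-11,38,0,0.06,4],[-11,38,0,0.06,4],[-11,38,0,0.06,4],[-11,38,0,0.06,4]],
])

```text
clock: 6.5
tool_pos: [0.4965, 0.0046, 0.2807]
eef_rot: [0.722, 0.692, -0.0, -0.0]
contact_force: [0.3, 0.5, -2.6]
opening: 0.123
```

>>> drive_tool([
  [[-11,38,0,0.06,4],[-11,38,0,0.06,4],[-11,38,0,0.06,4],[-11,38,0,0.06,4],[-11,38,0,0.06,4],[-11,38,0,0.06,4],[-11,38,0,0.06,4],[-11,38,0,0.06,4],[-14,30,0,0.06,4],[-5,15,0,0.034,4]],
])

```text
clock: 7.5
tool_pos: [0.3881, 0.3555, 0.2806]
eef_rot: [0.495, 0.869, 0.0, -0.001]
contact_force: [0.2, 0.7, -3.4]
opening: 0.124
```

>>> drive_tool([
  [[0,0,0,0,4],[0,0,0,0,4],[0,0,0,0,4]],
])

```text
clock: 7.8
tool_pos: [0.3918, 0.3496, 0.2807]
eef_rot: [0.5, 0.866, -0.001, 0.001]
contact_force: [-0.7, 0.8, -2.9]
opening: 0.118
```

```bash
python3 - <<'E'
from h import *
exec(open('st.py').read())
L={}
for c in ['scene','side','wrist']:
    snap(c,c+'4.png')
    m=cams.camera_model(c)
    for t,z in [('basket_bar',s['tool_pos'][2]+.018),('stand_seat',.204),('stand',0)]:
        for d in cams.mark_of(c,t)[:1]: print(c,t,np.round(d['at']),d['confidence'],atz(c,d['at'],z,m).round(3))
E
```

```text
7.8 q [-0.84  0.5   0.03  1.82 -0.02  0.82 -0.28] tcp [0.3918 0.3496 0.2807] yaw_y 30.05 zdir [ 0.001 -0.002 -1.   ] F [-0.7  0.8 -2.9] op 10.4
scene basket_bar [353. 138.] 0.79 [0.404 0.345 0.299]
scene stand_seat [375. 190.] 0.59 [0.52  0.442 0.204]
scene stand [372. 244.] 0.92 [0.569 0.471 0.   ]
side basket_bar [204. 100.] 0.67 [0.392 0.302 0.299]
side stand_seat [243. 100.] 0.68 [0.525 0.422 0.204]
side stand [256. 134.] 0.93 [0.581 0.474 0.   ]
wrist basket_bar [257. 248.] 0.86 [0.387 0.359 0.299]
wrist stand_seat [457. 196.] 0.81 [0.524 0.434 0.204]
wrist stand [411. 153.] 0.73 [0.581 0.464 0.   ]
```

View pics/wrist4.png

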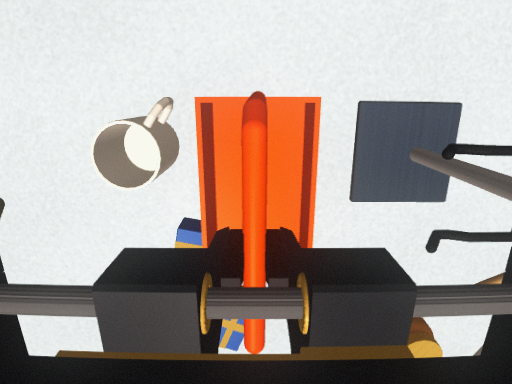

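View pics/side4.png

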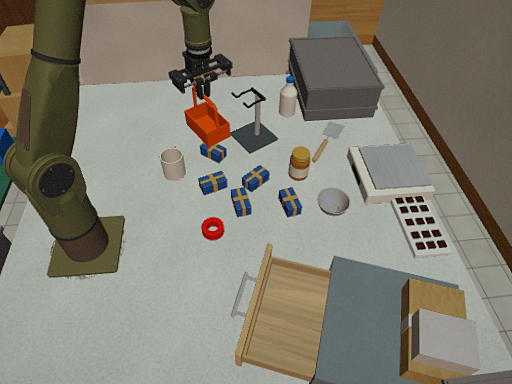

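View pics/scene4.png

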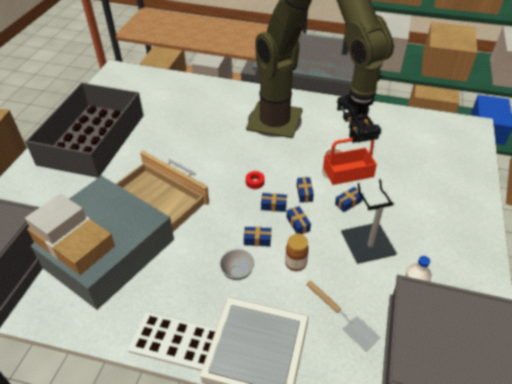

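>>> drive_tool([
  [[0,0,-25,0,4],[0,0,-25,0,4],[13,8,0,0,4],[26,16,0,0,4],[26,16,0,0,4],[26,16,0,0,4],[26,16,0,0,4],[13,8,0,0,4],[0,0,0,0,4]],
])

```text
clock: 9.3
tool_pos: [0.5222, 0.433, 0.2301]
eef_rot: [0.498, 0.867, 0.001, 0.0]
contact_force: [0.2, 0.3, -3.0]
opening: 0.116
```

```bash
python3 - <<'E'
from h import *
exec(open('st.py').read())
for c,b in [('scene',(320,130,420,260)),('side',(190,50,300,170)),('wrist',(0,0,512,384))]:
    im=snap(c,c+'5.png'); x0,y0,x1,y1=b
    if c!='wrist': cv2.imwrite('pics/'+c+'5c.png',cv2.resize(im[y0:y1,x0:x1],None,fx=4.5,fy=4.5,interpolation=cv2.INTER_CUBIC))
E
```

```text
9.3 q [-0.77  0.77  0.02  1.4  -0.02  0.97 -0.22] tcp [0.5222 0.433  0.2301] yaw_y 30.27 zdir [ 0.002  0.001 -1.   ] F [ 0.2  0.3 -3. ] op 10.3
```

View pics/scene5c.png

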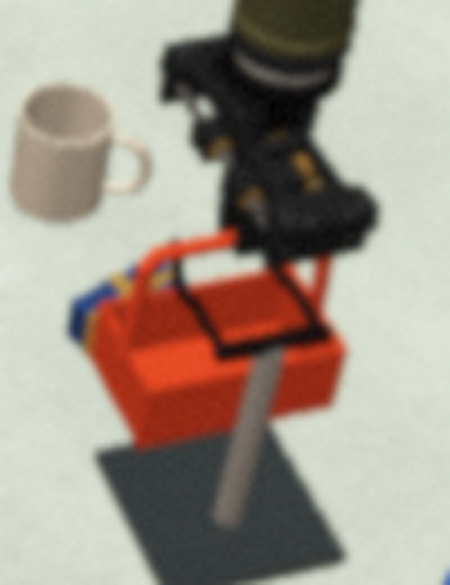

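View pics/side5c.png

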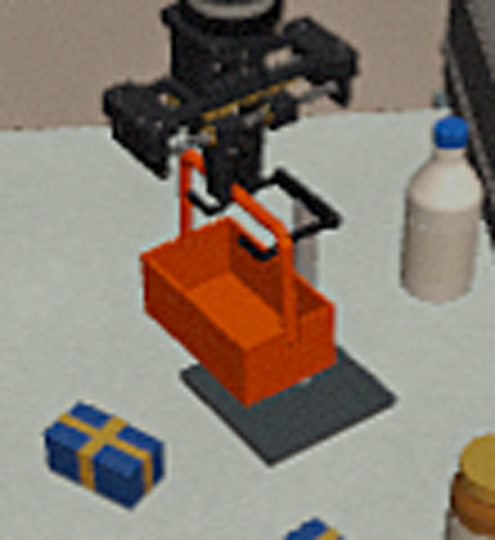

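View pics/wrist5.png

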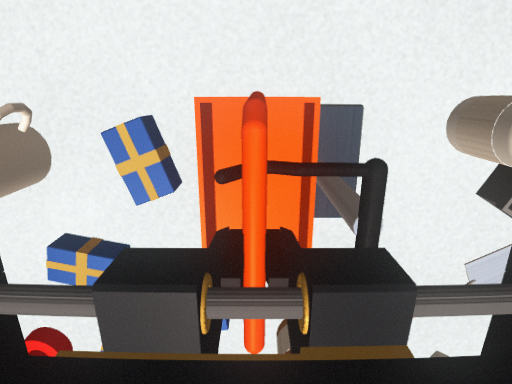

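The bar is over the dips, just inside the tips. Lowering.

>>> drive_tool([
  [[0,0,-15,0,4],[0,0,-15,0,4],[0,0,-8,0,4],[0,0,-4,0,4],[0,0,0,0,4]],
])

```text
clock: 9.95
tool_pos: [0.5245, 0.4353, 0.1996]
eef_rot: [0.498, 0.867, 0.008, 0.003]
contact_force: [-4.3, -4.3, 39.7]
opening: 0.124
```

```bash
python3 st.py
```

```text
9.95 q [-0.77  0.8   0.02  1.44 -0.02  0.88 -0.22] tcp [0.5245 0.4353 0.1996] yaw_y 30.28 zdir [ 0.013  0.011 -1.   ] F [-4.3 -4.3 39.7] op 10.9
```

>>> drive_tool([
  [[0,0,10,0,4],[0,0,0,0,4]],
])

```text
clock: 10.15
tool_pos: [0.5225, 0.434, 0.2029]
eef_rot: [0.498, 0.867, 0.004, 0.002]
contact_force: [3.8, 2.1, 8.9]
opening: 0.124
```

```bash
python3 - <<'E'
from h import *
exec(open('st.py').read())
for c,b in [('scene',(320,130,420,260)),('side',(190,50,300,170)),('wrist',(180,80,420,280))]:
    im=snap(c,c+'6.png'); x0,y0,x1,y1=b
    f=4.5 if c!='wrist' else 3
    cv2.imwrite('pics/'+c+'6c.png',cv2.resize(im[y0:y1,x0:x1],None,fx=f,fy=f,interpolation=cv2.INTER_CUBIC))
E
```

```text
10.15 q [-0.77  0.8   0.02  1.44 -0.02  0.9  -0.22] tcp [0.5225 0.434  0.2029] yaw_y 30.32 zdir [ 0.007  0.006 -1.   ] F [3.8 2.1 8.9] op 10.9
```

View pics/scene6c.png

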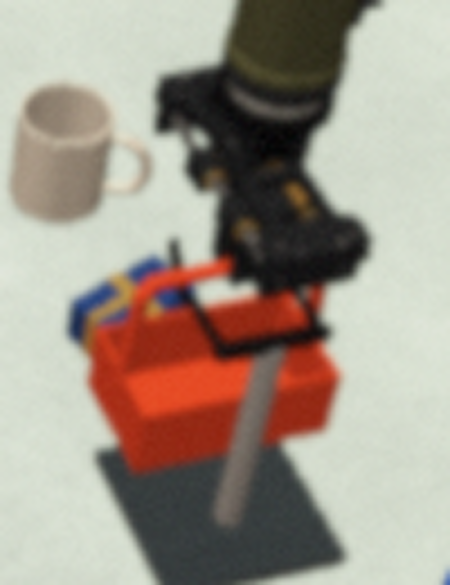

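View pics/side6c.png

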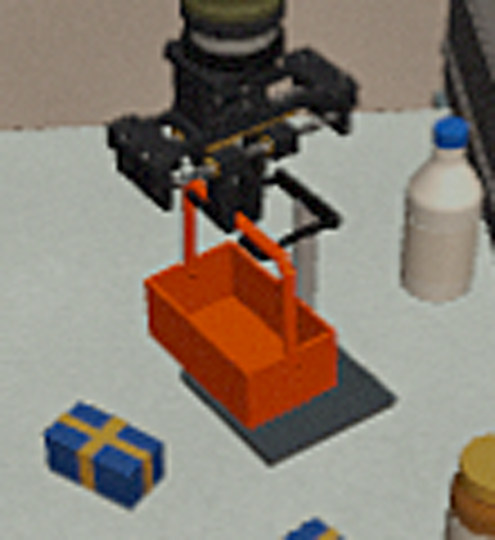

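View pics/wrist6c.png

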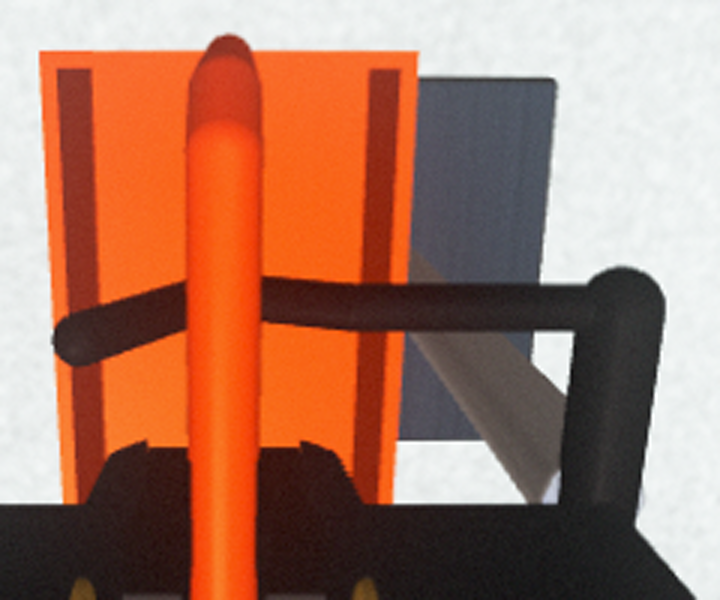

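The bar seems to sit on the up-turned slope, about 14 mm too high. I'll lift, shift about 12 mm toward the post and lower again.

>>> drive_tool([
  [[0,0,15,0,4],[5,3,5,0,4],[5,3,0,0,4],[0,0,-10,0,4],[0,0,-8,0,4],[0,0,-5,0,4],[0,0,-3,0,4],[0,0,0,0,4]],
])

```text
clock: 11.1
tool_pos: [0.5302, 0.4381, 0.2007]
eef_rot: [0.498, 0.867, 0.001, 0.0]
contact_force: [-14.1, -10.5, 45.7]
opening: 0.12
```

```bash
python3 st.py
```

```text
11.1 q [-0.77  0.81  0.02  1.4  -0.02  0.92 -0.21] tcp [0.5302 0.4381 0.2007] yaw_y 30.27 zdir [ 0.002  0.002 -1.   ] F [-14.1 -10.5  45.7] op 10.6
```

>>> drive_tool([
  [[0,0,8,0,4],[0,0,0,0,4]],
])

```text
clock: 11.3
tool_pos: [0.5304, 0.4383, 0.2017]
eef_rot: [0.498, 0.867, 0.0, 0.0]
contact_force: [-2.6, -2.3, 14.1]
opening: 0.122
```

```bash
python3 - <<'E'
from h import *
exec(open('st.py').read())
for c,b in [('scene',(335,165,415,245)),('side',(215,80,285,150)),('wrist',(180,80,420,280))]:
    im=snap(c,c+'7.png'); x0,y0,x1,y1=b
    f={'scene':7,'side':8,'wrist':3}[c]
    cv2.imwrite('pics/'+c+'7c.png',cv2.resize(im[y0:y1,x0:x1],None,fx=f,fy=f,interpolation=cv2.INTER_CUBIC))
# predicted pixels of prongs geometry
yaw=np.radians(30.3);X=np.array([np.cos(yaw),np.sin(yaw),0]);Y=np.array([-X[1],X[0],0])
post=np.array([.577,.461,0])
for c in ['scene','side','wrist']:
    t=s['tool_pos']
    pts=[t+[0,0,.018]+k*Y for k in (-.06,.06)]+[post-.088*X+k*Y+[0,0,.218] for k in (-.036,.036)]+[post-.065*X+k*Y+[0,0,.194] for k in(-.036,.036)]
    print(c,proj(c,pts).round(1).tolist())
E
```

```text
11.3 q [-0.77  0.81  0.02  1.4  -0.02  0.93 -0.21] tcp [0.5304 0.4383 0.2017] yaw_y 30.31 zdir [ 0.001  0.001 -1.   ] F [-2.6 -2.3 14.1] op 10.7
scene [[356.1, 192.1], [392.1, 184.8], [357.3, 183.1], [378.6, 178.9], [359.2, 193.6], [380.5, 189.3]]
side [[254.3, 102.1], [234.6, 85.7], [242.3, 103.3], [230.6, 93.3], [247.7, 106.6], [236.1, 96.7]]
wrist [[254.7, 362.5], [255.3, 132.9], [184.2, 329.3], [173.2, 196.1], [232.0, 300.6], [229.2, 182.0]]
```

View pics/scene7c.png

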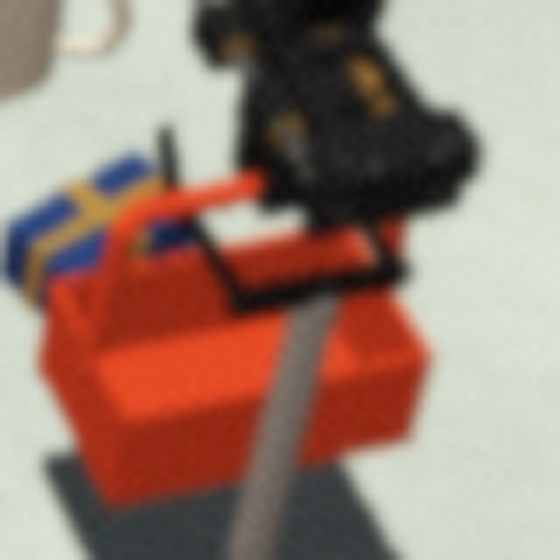

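View pics/side7c.png

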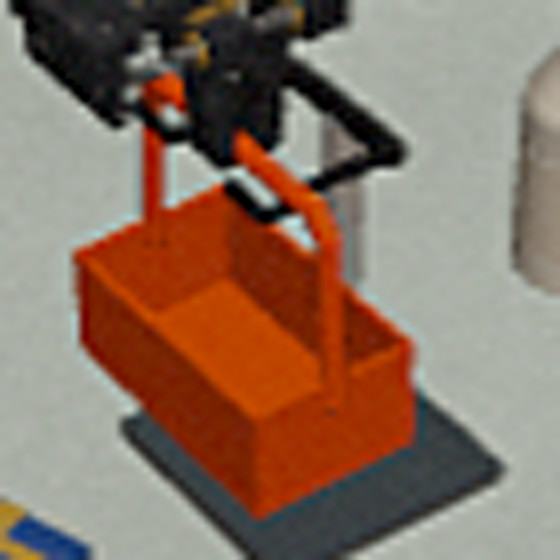

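View pics/wrist7c.png

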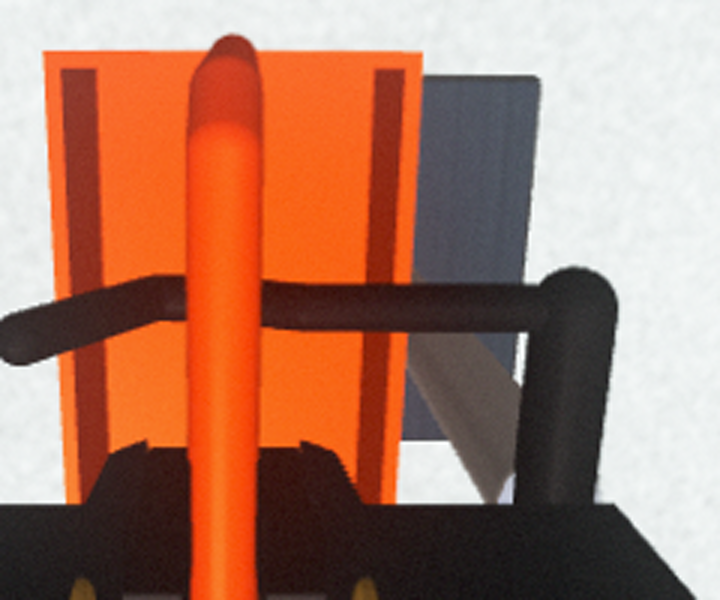

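The bar is now between the two bends of the prongs, which is the dip. It sits about 10 mm lower in the fingers than I assumed, so it is seated. I'll release with a small opening.

>>> drive_tool([
  [[0,0,3,0,4],[0,0,0,0,14],[0,0,0,0,24],[0,0,0,0,32],[0,0,0,0,32],[0,0,0,0,32]],
])

```text
clock: 12.05
tool_pos: [0.5305, 0.4382, 0.2035]
eef_rot: [0.498, 0.867, -0.0, 0.0]
contact_force: [0.2, 0.2, 0.4]
opening: 0.361
```

```bash
python3 - <<'E'
from h import *
exec(open('st.py').read())
for c,b in [('side',(215,80,285,150)),('wrist',(100,50,430,384))]:
    im=snap(c,c+'8.png'); x0,y0,x1,y1=b
    f={'scene':7,'side':8,'wrist':1.7}[c]
    cv2.imwrite('pics/'+c+'8c.png',cv2.resize(im[y0:y1,x0:x1],None,fx=f,fy=f,interpolation=cv2.INTER_CUBIC))
E
```

```text
12.05 q [-0.77  0.81  0.02  1.39 -0.02  0.93 -0.21] tcp [0.5305 0.4382 0.2035] yaw_y 30.31 zdir [-0. -0. -1.] F [0.2 0.2 0.4] op 31.8
```

View pics/side8c.png

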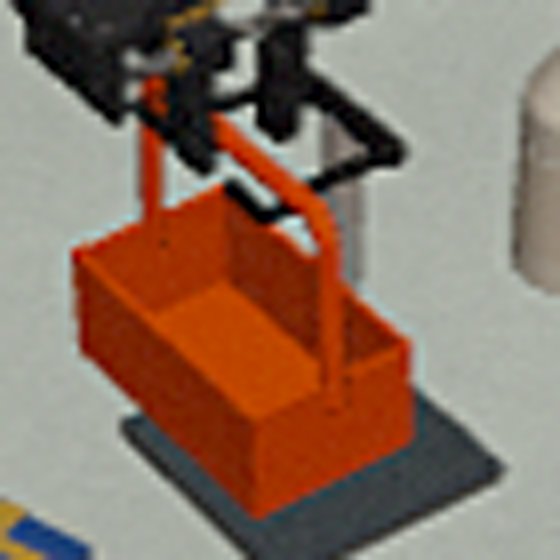

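View pics/wrist8c.png

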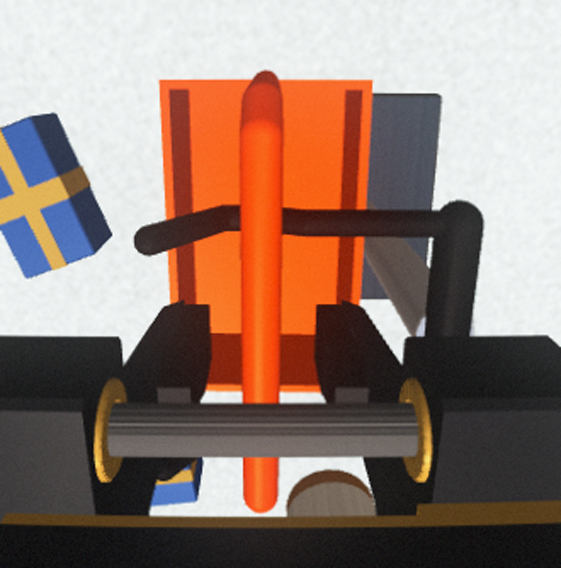

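The basket hangs free. I'll lift off and check it, then go to the drawer handle. Two rows of boxes need the drawer farther open.

>>> drive_tool([
  [[0,0,20,0,32],[0,0,30,0,32],[0,0,40,0,32],[-4,-20,10,0,40],[-4,-38,0,-0.05,50],[-4,-38,0,-0.05,50],[-4,-38,0,-0.05,50],[-4,-38,0,-0.05,50],[-4,-38,0,-0.05,50],[-4,-38,0,-0.05,50]],
])

```text
clock: 13.15
tool_pos: [0.5022, 0.1887, 0.304]
eef_rot: [0.622, 0.783, 0.0, 0.0]
contact_force: [0.2, -0.6, 0.3]
opening: 0.563
```

>>> drive_tool([
  [[-4,-38,0,-0.05,50],[-4,-38,0,-0.05,50],[-4,-38,0,-0.05,50],[-4,-38,0,-0.05,50],[-4,-38,0,-0.05,50],[-4,-38,0,-0.05,50],[-4,-38,0,-0.05,50],[-4,-38,0,-0.05,50],[-4,-38,0,-0.05,50],[-4,-38,0,-0.05,50]],
])

```text
clock: 14.15
tool_pos: [0.4623, -0.1913, 0.3041]
eef_rot: [0.797, 0.604, 0.0, 0.0]
contact_force: [0.8, -0.3, -0.6]
opening: 0.567
```

```bash
python3 - <<'E'
from h import *
exec(open('st.py').read())
for c,b in [('side',(190,50,300,170)),('scene',(320,140,420,260))]:
    im=snap(c,c+'9.png'); x0,y0,x1,y1=b
    cv2.imwrite('pics/'+c+'9c.png',cv2.resize(im[y0:y1,x0:x1],None,fx=4.5,fy=4.5,interpolation=cv2.INTER_CUBIC))
for c in ['scene','side']:
    for d in cams.mark_of(c,'basket_bar')[:1]: print(c,np.round(d['at']),d['confidence'],atz(c,d['at'],.204).round(3))
L=[]
snap('wrist','wrist9.png')
for d in cams.mark_of('wrist','unit_drawer0_handle')[:1]: print(np.round(d['at']),d['confidence'],atz('wrist',d['at'],.077).round(3))
E
```

```text
14.15 q [ 0.13  0.45  0.26  1.86 -0.15  0.85  0.19] tcp [ 0.4623 -0.1913  0.3041] yaw_y -15.63 zdir [ 0.001 -0.    -1.   ] F [ 0.8 -0.3 -0.6] op 49.9
scene [374. 194.] 0.59 [0.54  0.441 0.204]
[258. 196.] 0.66 [ 0.454 -0.234  0.077]
```

View pics/side9c.png

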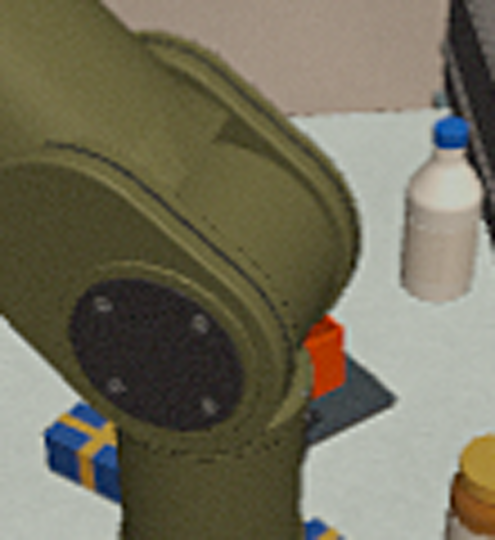

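View pics/wrist9.png

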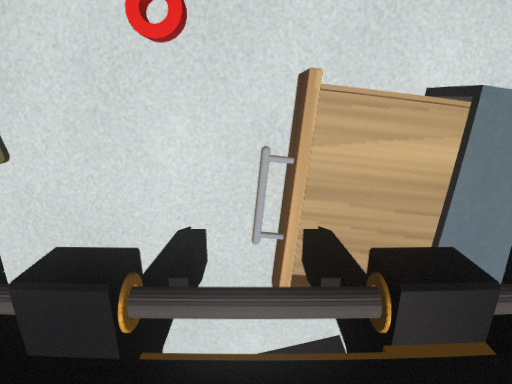

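>>> drive_tool([
  [[-4,-24,-30,-0.05,30],[-3,-23,-30,-0.048,24],[0,0,-40,0,24],[0,0,-40,0,24],[0,0,-24,0,24],[0,0,0,0,24],[0,0,0,0,24]],
])

```text
clock: 15.15
tool_pos: [0.4561, -0.2358, 0.1401]
eef_rot: [0.824, 0.566, 0.0, -0.0]
contact_force: [-0.2, 0.2, -0.8]
opening: 0.275
```

```bash
python3 - <<'E'
from h import *
exec(open('st.py').read())
snap('wrist','wrist10.png')
for c in ['wrist']:
  for d in cams.mark_of(c,'unit_drawer0_handle')[:1]: print(np.round(d['at']),d['confidence'],atz(c,d['at'],.077).round(3))
E
```

```text
15.15 q [ 0.28  0.71  0.17  2.   -0.26  0.45  0.28] tcp [ 0.4561 -0.2358  0.1401] yaw_y -21.03 zdir [ 0.     0.001 -1.   ] F [-0.2  0.2 -0.8] op 24.2
```

View pics/wrist10.png

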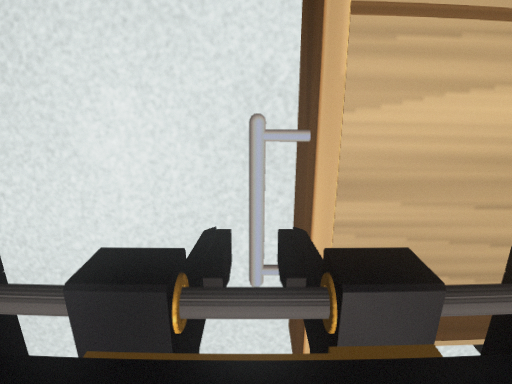

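View pics/scene9c.png

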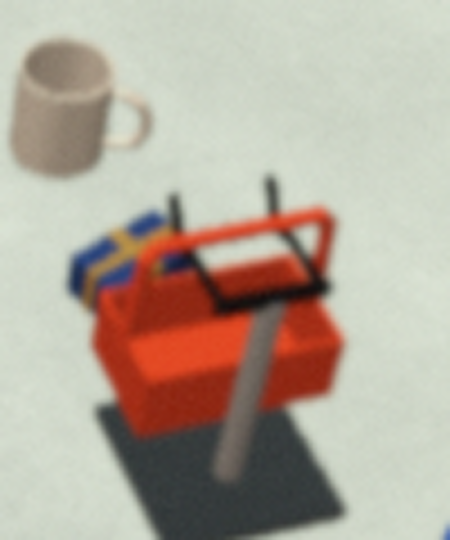

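The basket hangs well: the middle of its bar lies between the prongs. Descending on the handle.

>>> drive_tool([
  [[0,-2,-30,0,24],[0,0,-25,0,24],[0,0,-15,0,24],[0,0,-12,0,24],[0,0,0,0,10],[0,0,0,0,5],[0,0,0,0,5]],
], force=30)

```text
clock: 15.95
tool_pos: [0.4564, -0.2391, 0.0586]
eef_rot: [0.825, 0.565, 0.001, 0.001]
contact_force: [0.8, -1.4, -1.5]
opening: 0.111
```

```bash
python3 st.py
```

```text
15.95 q [ 0.33  0.86  0.1   2.03 -0.29  0.26  0.31] tcp [ 0.4564 -0.2391  0.0586] yaw_y -21.13 zdir [ 0.002 -0.001 -1.   ] F [ 0.8 -1.4 -1.5] op 9.7
```

>>> drive_tool([
  [[-9,3.5,0,0,5],[-14,5.5,0,0,5],[-14,5.5,0,0,5],[-14,5.5,0,0,5],[-6,2,0,0,5],[0,0,0,0,5]],
])

```text
clock: 16.55
tool_pos: [0.3971, -0.216, 0.0585]
eef_rot: [0.825, 0.565, -0.0, -0.001]
contact_force: [-0.9, 2.3, 9.7]
opening: 0.105
```

```bash
python3 st.py
```

```text
16.55 q [ 0.37  0.83  0.04  2.21 -0.3   0.11  0.33] tcp [ 0.3971 -0.216   0.0585] yaw_y -21.15 zdir [-0.001  0.001 -1.   ] F [-0.9  2.3  9.7] op 9.3
```

>>> drive_tool([
  [[0,0,0,0,24],[0,0,0,0,24],[0,0,25,0,24],[0,0,40,0,30],[0,0,45,0,60],[0,0,45,0.05,80],[0,20,45,0.1,80],[10,40,0,0.1,80],[10,40,0,0.1,80],[10,40,0,0.1,80]],
])

```text
clock: 17.55
tool_pos: [0.4286, -0.0755, 0.2583]
eef_rot: [0.677, 0.736, 0.0, 0.0]
contact_force: [0.4, -0.1, 0.1]
opening: 0.862
```

```bash
python3 - <<'E'
from h import *
exec(open('st.py').read())
for c in ['scene','side','wrist']:
  m=cams.camera_model(c); snap(c,c+'11.png')
  for t,z in [('unit_drawer0_handle',.077),('drawer_floor',.022),('box_a',0)]:
    for d in cams.mark_of(c,t)[:5]:
      if d['confidence']>.3: print(c,t,np.round(d['at']),round(d['confidence'],2),atz(c,d['at'],z,m).round(3))
E
```

```text
17.55 q [-0.04  0.42  0.15  2.1  -0.11  0.63  0.27] tcp [ 0.4286 -0.0755  0.2583] yaw_y 4.82 zdir [ 0.001 -0.    -1.   ] F [ 0.4 -0.1  0.1] op 75.9
scene unit_drawer0_handle [191. 158.] 0.77 [ 0.398 -0.224  0.077]
scene drawer_floor [184. 174.] 0.71 [ 0.436 -0.241  0.022]
scene box_a [306. 196.] 0.96 [0.409 0.217 0.   ]
scene box_a [258. 238.] 0.95 [ 0.643  0.098 -0.   ]
scene box_a [349. 202.] 0.78 [0.396 0.372 0.   ]
scene box_a [300. 222.] 0.78 [0.535 0.219 0.   ]
scene box_a [271. 206.] 0.64 [0.49  0.107 0.   ]
side drawer_floor [243. 302.] 0.68 [ 0.466 -0.24   0.022]
side box_a [288. 204.] 0.92 [0.652 0.106 0.   ]
side box_a [238. 204.] 0.69 [0.482 0.119 0.   ]
side box_a [216. 184.] 0.58 [0.41  0.219 0.   ]
side box_a [252. 181.] 0.43 [0.539 0.221 0.   ]
wrist unit_drawer0_handle [222. 276.] 0.88 [ 0.399 -0.214  0.077]
wrist drawer_floor [260. 270.] 0.69 [ 0.449 -0.235  0.022]
wrist box_a [450.  26.] 0.61 [0.652 0.101 0.   ]
```

View pics/side11.png

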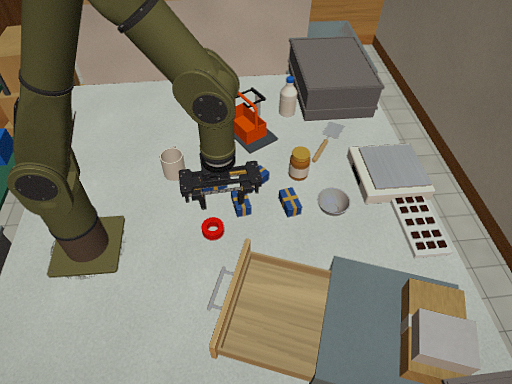

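View pics/wrist11.png

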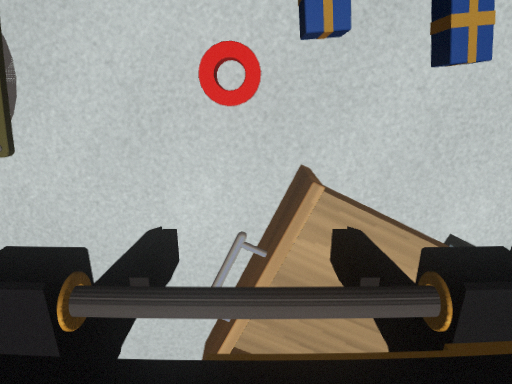

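```bash
cat > fit.py <<'E'
from h import *
from scipy.optimize import minimize
def corners(x,y,a,z0=0,L=.09,W=.05,H=.042):
    c,s=np.cos(a),np.sin(a)
    return np.array([[x+c*u-s*v,y+s*u+c*v,z0+w] for u in(-L/2,L/2) for v in(-W/2,W/2) for w in(0,H)])
def fitbox(obs,x0,y0,z0=0):
    # obs: list of (cam,model,mask)
    S=4
    prep=[]
    for c,m,k in obs:
        ys,xs=np.where(k); x1,x2,y1,y2=xs.min()-12,xs.max()+13,ys.min()-12,ys.max()+13
        sub=np.zeros((y2-y1,x2-x1),np.uint8)
        sub[ys-y1,xs-x1]=1
        prep.append((c,m,cv2.resize(sub,None,fx=S,fy=S,interpolation=cv2.INTER_NEAREST),x1,y1))
    def cost(p):
        t=0
        for c,m,k,x1,y1 in prep:
            px=(proj(c,corners(*p,z0=z0),m)-[x1,y1]+.5)*S-.5
            h=cv2.convexHull(px.astype(np.float32))
            im=np.zeros_like(k); cv2.fillConvexPoly(im,np.round(h*16).astype(np.int32),1,shift=4)
            t+=1-(im&k).sum()/max(1,(im|k).sum())
        return t/len(prep)
    best=None
    for a in np.radians([0,30,60,90,120,150]):
        q=minimize(cost,[x0,y0,a],method='Nelder-Mead',options=dict(initial_simplex=[[x0,y0,a],[x0+.015,y0,a],[x0,y0+.015,a],[x0,y0,a+.3]],xatol=1e-4,fatol=1e-4))
        if best is None or q.fun<best.fun: best=q
    x,y,a=best.x; return x,y,np.degrees(a)%180,1-best.fun
def find(cams_,minc=.35,z0=0):
    out=[]
    for c in cams_:
        m=cams.camera_model(c); cams.snapshot(c)
        for d in cams.trace(c,'box_a'):
            if d['confidence']<minc or d['mask'].sum()<60: continue
            ys,xs=np.where(d['mask'])
            if xs.min()<2 or ys.min()<2 or xs.max()>509 or ys.max()>381: edge=True
            else: edge=False
            p=atz(c,d['at'],.021,m)
            out.append((c,m,d['mask'],p,d['confidence'],edge))
    return out
E
echo
```

>>> drive_tool([
  [[10,15,12,0,80],[15,25,25,0,80],[20,30,30,0,80],[20,30,20,0,80],[0,0,0,0,80],[0,0,0,0,80]],
])

```text
clock: 18.75
tool_pos: [0.4934, 0.0233, 0.3447]
eef_rot: [0.678, 0.736, -0.0, 0.0]
contact_force: [-1.5, -1.6, -0.3]
opening: 0.903
```

```bash
python3 - <<'E'
from fit import *
exec(open('st.py').read())
m=cams.camera_model('wrist');print('cam',np.linalg.inv(m['camera_from_world'])[:3,3])
o=find(['wrist','scene'])
for c,m,k,p,cf,e in o: 
    print(c,p.round(3),round(cf,2),k.sum(),e, np.round(fitbox([(c,m,k)],p[0],p[1]),3) if not e else '')
snap('wrist','wrist12.png')
E
```

```text
18.75 q [-0.26  0.39  0.18  1.81 -0.08  0.95  0.03] tcp [0.4934 0.0233 0.3447] yaw_y 4.7 zdir [ 0. -0. -1.] F [-1.5 -1.6 -0.3] op 79.6
cam [0.48674051 0.09674897 0.49109133]
wrist [0.487 0.121 0.021] 0.9 2401 False [  0.488   0.115 100.068   0.96 ]
wrist [0.653 0.103 0.021] 0.83 2713 False [ 0.652  0.1   99.896  0.957]
wrist [0.538 0.213 0.021] 0.66 2297 True 
wrist [0.394 0.202 0.021] 0.58 2257 True 
scene [0.643 0.099 0.021] 0.77 504 False [6.4800e-01 9.5000e-02 1.0339e+02 9.1000e-01]
scene [0.407 0.226 0.021] 0.68 363 False [ 0.392  0.207 18.006  0.9  ]
scene [0.392 0.359 0.021] 0.65 264 False [  0.398   0.366 148.753   0.552]
scene [0.54  0.211 0.021] 0.64 495 False [ 0.544  0.215 39.115  0.939]
scene [0.494 0.108 0.021] 0.57 454 False [  0.483   0.112 105.069   0.928]
```

View pics/wrist12.png

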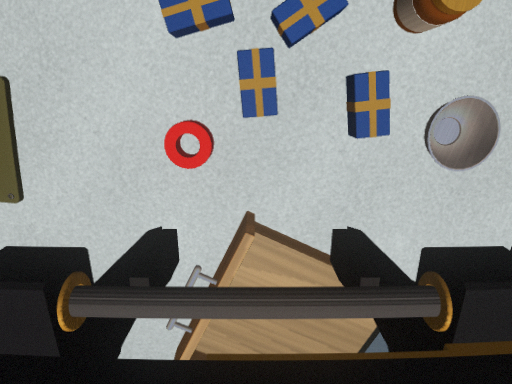

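>>> drive_tool([
  [[-2,35,-20,0.047,82],[-2,35,-30,0.046,82],[-1,22,-40,0,82],[0,0,-45,0,82],[0,0,-45,0,82],[0,0,-45,0,82],[0,0,-40,0,82],[0,0,-35,0,82],[0,0,-20,0,82],[0,0,0,0,82]],
])

```text
clock: 20.0
tool_pos: [0.4866, 0.114, 0.0222]
eef_rot: [0.643, 0.766, -0.002, -0.001]
contact_force: [-0.1, -0.4, 0.1]
opening: 0.931
```

```bash
python3 - <<'E'
from h import *
exec(open('st.py').read())
snap('wrist','wrist13.png')
E
```

```text
20.0 q [-0.34  0.92  0.03  2.07 -0.14  0.16 -0.01] tcp [0.4866 0.114  0.0222] yaw_y 9.91 zdir [-0.005 -0.002 -1.   ] F [-0.1 -0.4  0.1] op 82.0
```

View pics/wrist13.png

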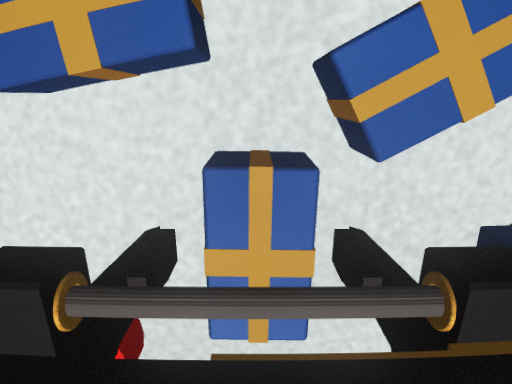

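>>> drive_tool([
  [[0,0,-12,0,82],[0,0,0,0,45],[0,0,0,0,45],[0,0,0,0,45],[0,0,0,0,45],[0,0,10,0,45],[0,0,35,0,45],[0,0,45,0,45],[0,0,45,0,45]],
], force=35)

```text
clock: 20.95
tool_pos: [0.4877, 0.115, 0.1496]
eef_rot: [0.643, 0.766, -0.0, -0.0]
contact_force: [1.6, 0.7, -1.9]
opening: 0.567
```

```bash
python3 - <<'E'
from h import *
exec(open('st.py').read())
O=np.array([.444,-.235]);X=np.array([.932,-.362]);Y=np.array([.362,.932])
for n,(a,b) in dict(s1=(160,-80),s2=(160,0),s3=(160,80),s4=(55,-80),s5=(55,80)).items():
    p=O+X*a/1e3+Y*b/1e3; print(n,p.round(4),'delta mm',((p-s['tool_pos'][:2])*1e3).round(0))
E
```

```text
20.95 q [-0.38  0.68  0.08  2.03 -0.12  0.44 -0.02] tcp [0.4877 0.115  0.1496] yaw_y 9.96 zdir [-0.001 -0.    -1.   ] F [ 1.6  0.7 -1.9] op 50.0
s1 [ 0.5642 -0.3675] delta mm [  76. -483.]
s2 [ 0.5931 -0.2929] delta mm [ 105. -408.]
s3 [ 0.6221 -0.2184] delta mm [ 134. -333.]
s4 [ 0.4663 -0.3295] delta mm [ -21. -445.]
s5 [ 0.5242 -0.1803] delta mm [  37. -295.]
```

>>> drive_tool([
  [[4,-20,15,0.06,45],[6,-37,15,0.08,45],[6,-37,10,0.08,45],[6,-37,0,0.08,45],[6,-37,0,0.08,45],[6,-37,0,0.08,45],[6,-37,0,0.08,45],[6,-37,0,0.08,45],[6,-37,0,0.08,45],[6,-37,0,0.08,45]],
])

```text
clock: 21.95
tool_pos: [0.5458, -0.2394, 0.1884]
eef_rot: [0.302, 0.953, -0.0, -0.0]
contact_force: [0.7, -0.1, -0.7]
opening: 0.562
```

>>> drive_tool([
  [[6,-37,0,0.08,45],[6,-37,0,0.08,45],[4,-37,0,0.08,45],[2,-19,0,0.006,45],[0,0,-25,0,45],[0,0,-40,0,45],[0,0,-30,0,45],[0,0,0,0,45],[0,0,0,0,45]],
])

```text
clock: 22.85
tool_pos: [0.5643, -0.3678, 0.0934]
eef_rot: [0.184, 0.983, -0.0, -0.0]
contact_force: [-0.3, 0.1, -1.9]
opening: 0.563
```

```bash
python3 - <<'E'
from h import *
exec(open('st.py').read())
snap('wrist','wrist14.png');snap('side','side14.png')
E
```

```text
22.85 q [ 0.65  0.94 -0.27  1.51  0.33  0.74  1.44] tcp [ 0.5643 -0.3678  0.0934] yaw_y 68.76 zdir [-0.001 -0.    -1.   ] F [-0.3  0.1 -1.9] op 49.6
```

View pics/wrist14.png

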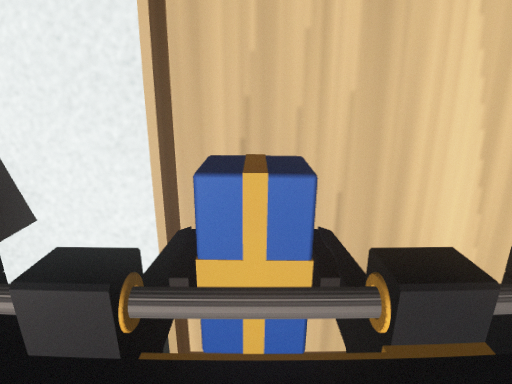

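View pics/side14.png

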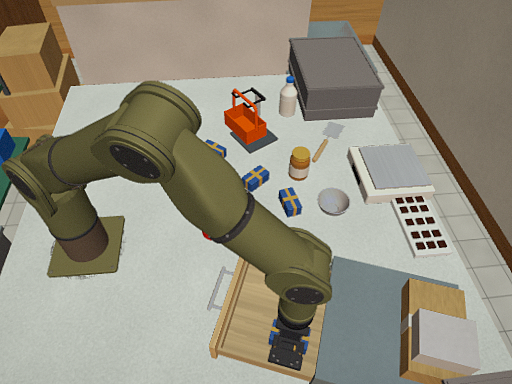

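```bash
python3 - <<'E'
from h import *
O=np.array([.444,-.235]);X=np.array([.932,-.362]);Y=np.array([.362,.932])
for a in (130,180,230):
  for z in (.022,.058):
    print(a,z,proj('wrist',[*(O+X*a/1e3-Y*.139),z]).round(0))
E
```

```text
130 0.022 [[173. 159.]]
130 0.058 [[158. 170.]]
180 0.022 [[178. 223.]]
180 0.058 [[165. 244.]]
230 0.022 [[183. 279.]]
230 0.058 [[171. 308.]]
```

>>> drive_tool([
  [[0,0,-25,0,45],[0,0,-20,0,45],[0,0,-10,0,45],[0,0,-3,0,45],[0,0,0,0,56],[0,0,0,0,62],[0,0,0,0,62],[0,0,20,0,62],[0,0,40,0,62],[0,0,45,0,70]],
])

```text
clock: 23.95
tool_pos: [0.5636, -0.3674, 0.1401]
eef_rot: [0.184, 0.983, 0.0, -0.001]
contact_force: [0.6, -0.4, 0.9]
opening: 0.773
```

```bash
python3 - <<'E'
from h import *
exec(open('st.py').read())
snap('wrist','wrist15.png')
E
```

```text
23.95 q [ 0.66  0.88 -0.29  1.49  0.31  0.83  1.46] tcp [ 0.5636 -0.3674  0.1401] yaw_y 68.76 zdir [-0.002  0.001 -1.   ] F [ 0.6 -0.4  0.9] op 68.1
```

View pics/wrist15.png

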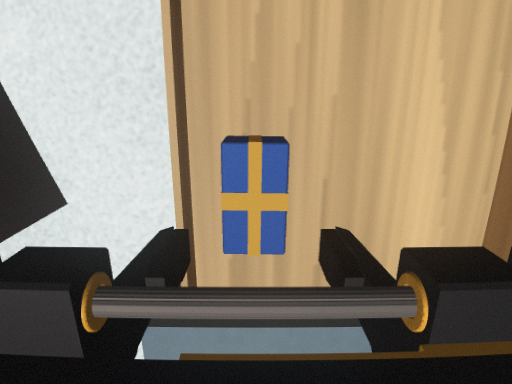

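>>> drive_tool([
  [[3,15,35,0,80],[7,37,35,-0.08,82],[7,37,35,-0.08,82],[7,37,0,-0.08,82],[7,37,0,-0.08,82],[7,37,0,-0.08,82],[7,37,0,-0.08,82],[7,37,0,-0.08,82],[7,37,0,-0.08,82],[7,37,0,-0.08,82]],
])

```text
clock: 25.0
tool_pos: [0.6304, -0.0202, 0.2433]
eef_rot: [0.52, 0.854, 0.0, 0.0]
contact_force: [-0.0, 0.3, -0.6]
opening: 0.932
```

>>> drive_tool([
  [[8,35,0,-0.08,82],[7,10,0,-0.08,82],[0,0,0,-0.08,82],[0,0,0,-0.066,82],[0,0,0,0,82]],
])

```text
clock: 25.5
tool_pos: [0.6452, 0.0236, 0.2431]
eef_rot: [0.643, 0.766, 0.0, 0.0]
contact_force: [0.0, 0.4, 0.2]
opening: 0.927
```

```bash
python3 - <<'E'
from fit import *
exec(open('st.py').read())
o=find(['wrist'])
for c,m,k,p,cf,e in o: 
    print(c,p.round(3),round(cf,2),k.sum(),e, np.round(fitbox([(c,m,k)],p[0],p[1]),3) if not e else '')
snap('wrist','wrist16.png')
E
```

```text
25.5 q [-0.11  0.71  0.01  1.5  -0.01  0.93  0.08] tcp [0.6452 0.0236 0.2431] yaw_y 9.99 zdir [ 0.001 -0.    -1.   ] F [0.  0.4 0.2] op 81.7
wrist [0.538 0.178 0.021] 0.9 383 True 
wrist [0.653 0.104 0.021] 0.65 3931 False [6.52000e-01 1.00000e-01 1.01568e+02 9.72000e-01]
```

View pics/wrist16.png

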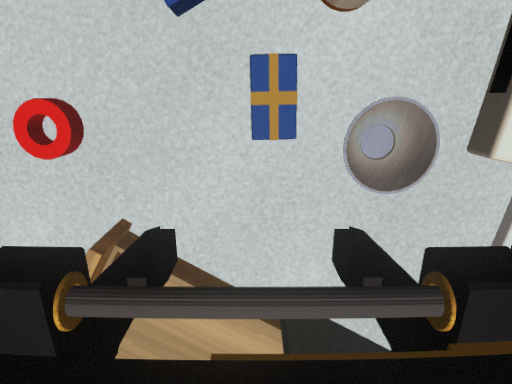

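>>> drive_tool([
  [[3,38,-20,0.02,76],[4,38,-30,0,72],[0,0,-45,0,72],[0,0,-45,0,72],[0,0,-45,0,72],[0,0,-30,0,72],[0,0,-18,0,72],[0,0,0,0,72],[0,0,0,0,45],[0,0,0,0,45]],
])

```text
clock: 26.65
tool_pos: [0.6538, 0.0994, 0.012]
eef_rot: [0.635, 0.772, 0.002, 0.001]
contact_force: [-0.0, -0.1, -0.8]
opening: 0.659
```

>>> drive_tool([
  [[0,0,0,0,45],[0,0,0,0,45],[0,0,15,0,45],[0,0,40,0,45],[0,0,45,0,45],[0,0,45,0,45],[0,-10,35,0,45]],
])

```text
clock: 27.35
tool_pos: [0.6523, 0.0915, 0.1935]
eef_rot: [0.634, 0.773, 0.002, 0.0]
contact_force: [1.4, 0.5, -2.5]
opening: 0.569
```

```bash
python3 st.py
```

```text
27.35 q [-0.21  0.78  0.01  1.51 -0.01  0.85 -0.  ] tcp [0.6523 0.0915 0.1935] yaw_y 11.27 zdir [ 0.003  0.002 -1.   ] F [ 1.4  0.5 -2.5] op 50.1
```

>>> drive_tool([
  [[-5,-32,0,0.08,45],[-5,-32,0,0.084,45],[-5,-32,0,0.084,45],[-5,-32,0,0.084,45],[-5,-32,0,0.084,45],[-5,-32,0,0.084,45],[-5,-32,0,0.084,45],[-5,-32,0,0.084,45],[-5,-32,0,0.084,45],[-5,-32,0,0.084,45]],
])

```text
clock: 28.35
tool_pos: [0.6012, -0.2323, 0.1905]
eef_rot: [0.266, 0.964, -0.0, -0.0]
contact_force: [1.0, 0.3, -2.9]
opening: 0.562
```

>>> drive_tool([
  [[-5,-32,0,0.084,45],[-4,-31,0,0.084,45],[0,0,-30,0,45],[0,0,-40,0,45],[0,0,-30,0,45],[0,0,0,0,45],[0,0,0,0,45]],
])

```text
clock: 29.05
tool_pos: [0.5931, -0.2939, 0.0906]
eef_rot: [0.185, 0.983, -0.0, -0.0]
contact_force: [0.7, -0.6, -2.0]
opening: 0.563
```

```bash
python3 - <<'E'
from h import *
exec(open('st.py').read())
snap('wrist','wrist17.png')
E
```

```text
29.05 q [ 0.54  0.93 -0.29  1.55  0.36  0.72  1.28] tcp [ 0.5931 -0.2939  0.0906] yaw_y 68.64 zdir [-0. -0. -1.] F [ 0.7 -0.6 -2. ] op 49.6
```

View pics/wrist17.png

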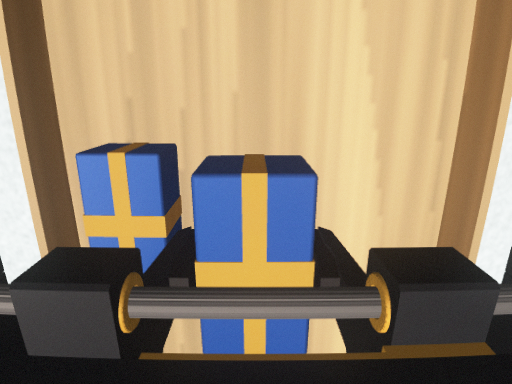

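Clear of its neighbour. Lowering and releasing.

>>> drive_tool([
  [[0,0,-25,0,45],[0,0,-18,0,45],[0,0,-9,0,45],[0,0,-3,0,45],[0,0,0,0,56],[0,0,0,0,60],[0,0,0,0,60],[0,0,20,0,60],[0,0,45,0,60],[0,0,45,0,70]],
])

```text
clock: 30.1
tool_pos: [0.5927, -0.2936, 0.1461]
eef_rot: [0.185, 0.983, 0.0, -0.0]
contact_force: [0.7, -0.7, -0.3]
opening: 0.75
```

```bash
python3 - <<'E'
from h import *
exec(open('st.py').read())
snap('wrist','wrist18.png')
E
```

```text
30.1 q [ 0.56  0.86 -0.32  1.52  0.33  0.82  1.31] tcp [ 0.5927 -0.2936  0.1461] yaw_y 68.65 zdir [-0.001  0.001 -1.   ] F [ 0.7 -0.7 -0.3] op 66.1
```

View pics/wrist18.png

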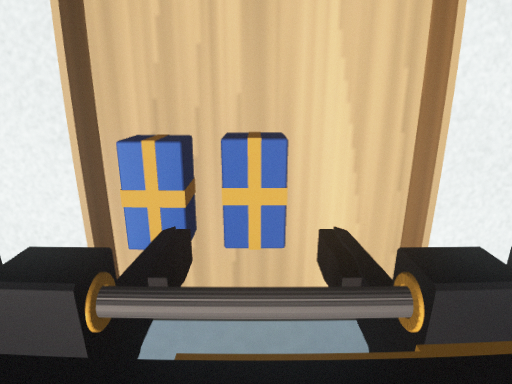

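>>> drive_tool([
  [[0,20,40,0,82],[0,34,35,0,82],[1,40,25,0,82],[1,45,20,0,82],[1,45,15,0,82],[1,45,0,0,82],[1,45,0,0,82],[1,45,0,0,82],[1,45,0,0,82],[0,45,0,0,82]],
])

```text
clock: 31.15
tool_pos: [0.6002, 0.117, 0.2806]
eef_rot: [0.185, 0.983, 0.0, 0.001]
contact_force: [0.5, -0.6, -0.8]
opening: 0.93
```

>>> drive_tool([
  [[0,35,0,0,82],[0,10,0,0,82],[0,0,0,0,82]],
])

```text
clock: 31.45
tool_pos: [0.5998, 0.1622, 0.2802]
eef_rot: [0.184, 0.983, 0.001, 0.0]
contact_force: [-0.2, -0.3, 0.3]
opening: 0.932
```

```bash
python3 - <<'E'
from fit import *
exec(open('st.py').read())
o=find(['wrist'])
for c,m,k,p,cf,e in o: 
    print(c,p.round(3),round(cf,2),k.sum(),e, np.round(fitbox([(c,m,k)],p[0],p[1]),3) if not e else '')
snap('wrist','wrist19.png')
E
```

```text
31.45 q [-0.15  0.65 -0.34  1.52  0.24  1.01  0.65] tcp [0.5998 0.1622 0.2802] yaw_y 68.84 zdir [ 0.001  0.001 -1.   ] F [-0.2 -0.3  0.3] op 82.1
wrist [0.483 0.351 0.021] 0.87 795 True 
wrist [0.546 0.217 0.021] 0.85 3146 False [ 0.549  0.216 38.177  0.966]
wrist [0.428 0.216 0.021] 0.57 971 True
```

View pics/wrist19.png

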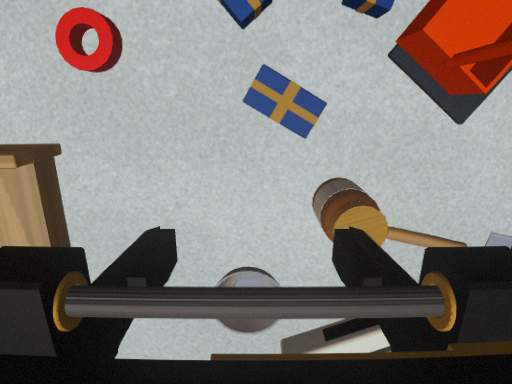

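>>> drive_tool([
  [[-10,10,0,0.13,80],[-14,15,0,0.13,80],[-14,15,0,0.13,80],[-14,14,0,0.13,80],[0,0,-20,0.13,78],[0,0,-20,0.13,76],[0,0,-20,0.13,76],[0,0,-20,0.123,76],[0,0,0,0,76]],
])

```text
clock: 32.5
tool_pos: [0.5474, 0.2103, 0.1973]
eef_rot: [-0.323, 0.947, -0.001, -0.003]
contact_force: [-0.6, 0.2, -0.3]
opening: 0.863
```

```bash
python3 - <<'E'
from fit import *
exec(open('st.py').read())
o=find(['wrist'])
for c,m,k,p,cf,e in o: 
    print(c,p.round(3),round(cf,2),k.sum(),e, np.round(fitbox([(c,m,k)],p[0],p[1]),3) if not e else '')
snap('wrist','wrist20.png')
E
```

```text
32.5 q [-0.12  0.74 -0.58  1.71  0.51  0.85  1.3 ] tcp [0.5474 0.2103 0.1973] yaw_y 127.65 zdir [-0.005 -0.004 -1.   ] F [-0.6  0.2 -0.3] op 76.1
wrist [0.55  0.215 0.021] 0.98 4425 False [ 0.548  0.217 38.362  0.97 ]
wrist [0.393 0.207 0.021] 0.88 6187 True 
wrist [0.449 0.378 0.021] 0.6 5290 False [  0.447   0.373 139.41    0.964]
```

View pics/wrist20.png

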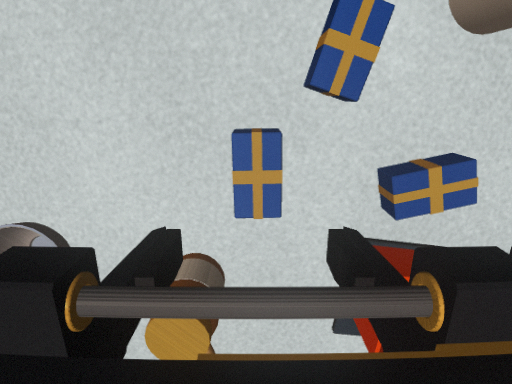

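>>> drive_tool([
  [[0,0,-35,0,76],[0,0,-45,0,76],[0,0,-45,0,76],[0,0,-40,0,76],[0,0,-22,0,76],[0,0,0,0,76],[0,0,0,0,45],[0,0,0,0,45],[0,0,0,0,45],[0,0,0,0,45]],
])

```text
clock: 33.65
tool_pos: [0.549, 0.215, 0.0145]
eef_rot: [-0.324, 0.946, 0.0, 0.001]
contact_force: [-1.1, -0.0, 6.3]
opening: 0.568
```

```bash
python3 st.py
```

```text
33.65 q [-0.23  1.   -0.38  1.8   0.73  0.49  1.12] tcp [0.549  0.215  0.0145] yaw_y 127.82 zdir [ 0.002  0.002 -1.   ] F [-1.1 -0.   6.3] op 50.0
```

>>> drive_tool([
  [[0,0,15,0,45],[0,0,40,0,45],[0,0,45,0,45],[0,0,45,0,45],[0,0,40,0,45],[0,0,10,0,45]],
])

```text
clock: 34.25
tool_pos: [0.5498, 0.2155, 0.2133]
eef_rot: [-0.324, 0.946, 0.001, 0.004]
contact_force: [0.2, 1.1, -1.7]
opening: 0.566
```

```bash
python3 st.py
```

```text
34.25 q [-0.11  0.72 -0.6   1.7   0.51  0.87  1.31] tcp [0.5498 0.2155 0.2133] yaw_y 127.81 zdir [ 0.007  0.004 -1.   ] F [ 0.2  1.1 -1.7] op 49.9
```

>>> drive_tool([
  [[6,-30,0,-0.08,45],[6,-37,0,-0.087,45],[6,-37,0,-0.087,45],[6,-37,0,-0.087,45],[6,-37,0,-0.087,45],[6,-37,0,-0.087,45],[6,-37,0,-0.087,45],[6,-37,0,-0.087,45],[6,-37,0,-0.087,45],[6,-37,0,-0.087,45]],
])

```text
clock: 35.25
tool_pos: [0.607, -0.1504, 0.2072]
eef_rot: [0.103, 0.995, 0.0, -0.001]
contact_force: [-0.3, 0.8, -2.3]
opening: 0.565
```

>>> drive_tool([
  [[6,-37,0,-0.087,45],[6,-34,0,-0.082,45],[0,0,-40,0,45],[0,0,-45,0,45],[0,0,-35,0,45],[0,0,0,0,45],[0,0,0,0,45]],
])

```text
clock: 35.95
tool_pos: [0.6196, -0.2196, 0.0878]
eef_rot: [0.185, 0.983, 0.0, -0.001]
contact_force: [0.5, 0.2, -1.1]
opening: 0.57
```

```bash
python3 - <<'E'
from h import *
exec(open('st.py').read())
snap('wrist','wrist21.png')
E
```

```text
35.95 q [ 0.43  0.93 -0.3   1.56  0.38  0.71  1.15] tcp [ 0.6196 -0.2196  0.0878] yaw_y 68.71 zdir [-0.002  0.001 -1.   ] F [ 0.5  0.2 -1.1] op 50.2
```

View pics/wrist21.png

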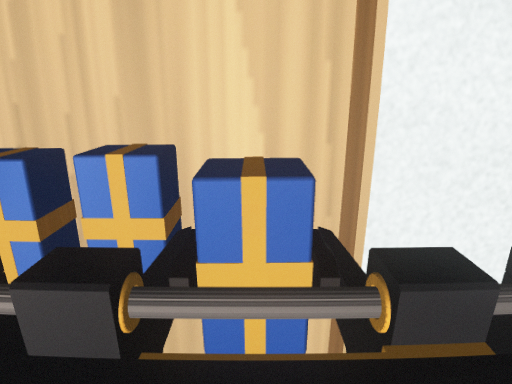

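>>> drive_tool([
  [[0,0,-25,0,45],[0,0,-14,0,45],[0,0,-7,0,45],[0,0,-2,0,45],[0,0,0,0,56],[0,0,0,0,60],[0,0,0,0,60],[0,0,20,0,60],[0,0,45,0,60],[0,0,45,0,70]],
])

```text
clock: 37.0
tool_pos: [0.6196, -0.2196, 0.1509]
eef_rot: [0.185, 0.983, 0.0, -0.001]
contact_force: [1.0, -0.6, -0.2]
opening: 0.746
```

```bash
python3 - <<'E'
from h import *
exec(open('st.py').read())
snap('wrist','wrist22.png')
E
```

```text
37.0 q [ 0.44  0.85 -0.33  1.53  0.34  0.82  1.18] tcp [ 0.6196 -0.2196  0.1509] yaw_y 68.71 zdir [-0.001  0.001 -1.   ] F [ 1.  -0.6 -0.2] op 65.7
```

View pics/wrist22.png

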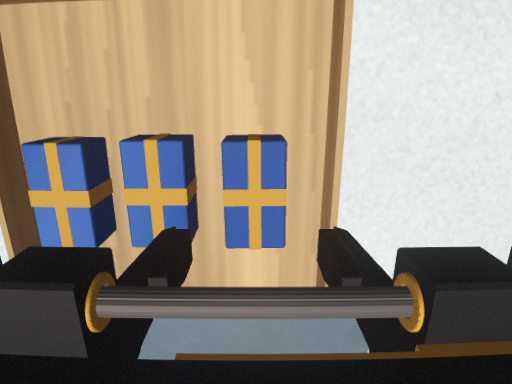

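>>> drive_tool([
  [[-5,15,40,0,82],[-10,25,40,0,82],[-16,40,25,0,82],[-16,40,15,0,82],[-16,40,10,0,82],[-16,40,0,0.1,82],[-16,40,0,0.1,82],[-16,40,0,0.1,82],[-16,40,0,0.1,82],[-16,40,0,0.1,82]],
])

```text
clock: 38.05
tool_pos: [0.4765, 0.1417, 0.2805]
eef_rot: [-0.066, 0.998, 0.0, 0.001]
contact_force: [0.8, 0.1, 0.4]
opening: 0.931
```

>>> drive_tool([
  [[-16,35,0,0.1,82],[-3,5,0,0.08,82],[0,0,0,0,82],[0,0,0,0,82]],
])

```text
clock: 38.45
tool_pos: [0.4585, 0.1794, 0.28]
eef_rot: [-0.152, 0.988, -0.0, 0.0]
contact_force: [0.3, -0.5, -0.0]
opening: 0.932
```

```bash
python3 - <<'E'
from fit import *
exec(open('st.py').read())
o=find(['wrist'])
for c,m,k,p,cf,e in o: 
    print(c,p.round(3),round(cf,2),k.sum(),e, np.round(fitbox([(c,m,k)],p[0],p[1]),3) if not e else '')
snap('wrist','wrist23.png')
E
```

```text
38.45 q [-0.09  0.5  -0.58  1.89  0.36  0.85  1.02] tcp [0.4585 0.1794 0.28  ] yaw_y 107.49 zdir [ 0.001 -0.    -1.   ] F [ 0.3 -0.5 -0. ] op 82.1
wrist [0.448 0.379 0.021] 0.84 3244 False [  0.446   0.373 140.246   0.946]
```

View pics/wrist23.png

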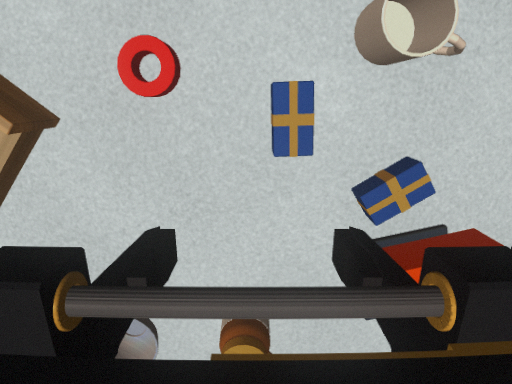

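```bash
python3 - <<'E'
from fit import *
m=cams.camera_model('wrist')
im=cv2.imread('pics/wrist23.png'); 
k=np.zeros(im.shape[:2],bool); sub=im[70:165,260:325].astype(int)
k[70:165,260:325]=(abs(sub-np.median(im[165:200,230:330].reshape(-1,3),0)).sum(2)>60)
k=cv2.morphologyEx(k.astype(np.uint8),cv2.MORPH_OPEN,np.ones((3,3)))>0
p=atz('wrist',(293,118),.042,m);print(p,k.sum(),np.round(fitbox([('wrist',m,k)],p[0],p[1]),3))
o=find(['wrist'],.2)
for c,m,k,p,cf,e in o: 
    print(c,p.round(3),round(cf,2),k.sum(),e, np.round(fitbox([(c,m,k)],p[0],p[1]),3) if not e else '')
E
```

```text
[0.39598964 0.20858337 0.042     ] 3265 [ 0.398  0.209 20.283  0.981]
wrist [0.398 0.21  0.021] 0.86 3096 False [ 0.398  0.209 20.285  0.958]
wrist [0.449 0.378 0.021] 0.77 3328 False [  0.447   0.373 138.351   0.958]
```

>>> drive_tool([
  [[-20,10,-10,0.02,78],[-20,10,-20,0.02,76],[-20,10,-30,0.009,76],[0,0,-45,0,76],[0,0,-45,0,76],[0,0,-40,0,76],[0,0,-30,0,76],[0,0,-25,0,76],[0,0,0,0,76],[0,0,0,0,76]],
])

```text
clock: 39.7
tool_pos: [0.3982, 0.21, 0.035]
eef_rot: [-0.178, 0.984, -0.0, -0.0]
contact_force: [-0.4, -0.2, 0.2]
opening: 0.865
```

```bash
python3 - <<'E'
from h import *
exec(open('st.py').read())
snap('wrist','wrist24.png')
E
```

```text
39.7 q [-0.55  0.88 -0.06  2.22  0.82  0.06  0.52] tcp [0.3982 0.21   0.035 ] yaw_y 110.45 zdir [-0.    -0.001 -1.   ] F [-0.4 -0.2  0.2] op 76.2
```

View pics/wrist24.png

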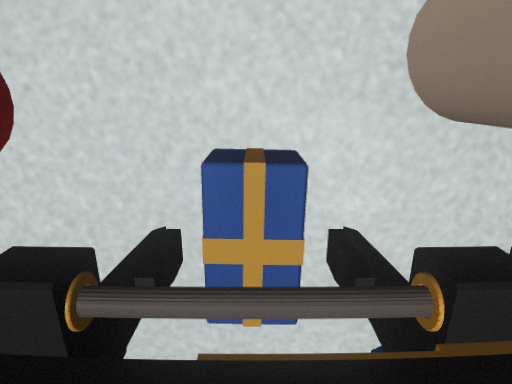

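Joint 6 is close to its limit here, so I'll grasp 20 mm farther out along the box.

>>> drive_tool([
  [[10,3,0,0,76],[9,4,0,0,76],[0,0,-10,0,76],[0,0,-10,0,76],[0,0,-4,0,76],[0,0,0,0,76]],
])

```text
clock: 40.35
tool_pos: [0.4175, 0.2172, 0.0116]
eef_rot: [-0.177, 0.984, 0.0, 0.0]
contact_force: [0.1, -0.2, 0.4]
opening: 0.865
```

```bash
python3 st.py
```

```text
40.35 q [-0.54  0.93 -0.07  2.16  0.85  0.07  0.5 ] tcp [0.4175 0.2172 0.0116] yaw_y 110.43 zdir [ 0.001  0.001 -1.   ] F [ 0.1 -0.2  0.4] op 76.2
```

>>> drive_tool([
  [[0,0,0,0,45],[0,0,0,0,45],[0,0,0,0,45],[0,0,0,0,45],[0,0,10,0,45],[2,0,30,0,45],[5,0,40,0,45],[5,0,45,0,45],[5,0,45,0,45],[0,0,10,0,45]],
], force=45)

```text
clock: 41.35
tool_pos: [0.4363, 0.2184, 0.1948]
eef_rot: [-0.177, 0.984, 0.002, 0.003]
contact_force: [1.2, -0.3, -2.2]
opening: 0.562
```

```bash
python3 - <<'E'
from h import *
exec(open('st.py').read())
O=np.array([.444,-.235]);X=np.array([.932,-.362]);Y=np.array([.362,.932])
for a,b in [(75,-70),(75,70),(55,70),(55,-70)]:
    p=O+X*a/1e3+Y*b/1e3; print(a,b,p.round(4),((p-s['tool_pos'][:2])*1e3).round(0))
snap('wrist','wrist25.png')
E
```

```text
41.35 q [-0.19  0.63 -0.58  2.01  0.56  0.65  0.78] tcp [0.4363 0.2184 0.1948] yaw_y 110.38 zdir [ 0.006  0.004 -1.   ] F [ 1.2 -0.3 -2.2] op 49.5
75 -70 [ 0.4886 -0.3274] [  52. -546.]
75 70 [ 0.5392 -0.1969] [ 103. -415.]
55 70 [ 0.5206 -0.1897] [  84. -408.]
55 -70 [ 0.4699 -0.3202] [  34. -539.]
```

View pics/wrist25.png

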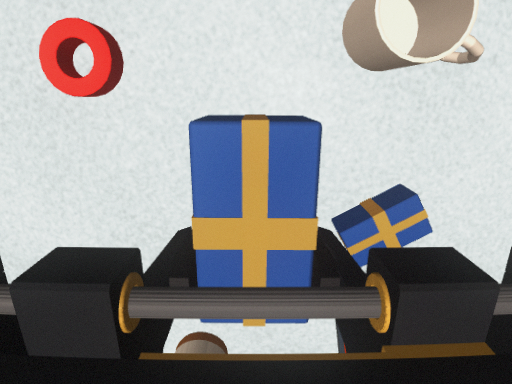

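>>> drive_tool([
  [[8,-30,0,-0.06,45],[9.5,-38,0,-0.067,45],[9.5,-38,0,-0.067,45],[9.5,-38,0,-0.067,45],[9.5,-38,0,-0.067,45],[9.5,-38,0,-0.067,45],[9.5,-38,0,-0.067,45],[9.5,-38,0,-0.067,45],[9.5,-38,0,-0.067,45],[9.5,-38,0,-0.067,45]],
])

```text
clock: 42.4
tool_pos: [0.5262, -0.1563, 0.1886]
eef_rot: [0.153, 0.988, -0.0, -0.002]
contact_force: [0.4, 0.2, -2.4]
opening: 0.561
```

>>> drive_tool([
  [[9.5,-38,0,-0.065,45],[0,-5,-20,0,45],[0,0,-35,0,45],[0,0,-35,0,45],[0,0,-15,0,45],[0,0,0,0,45]],
])

```text
clock: 43.0
tool_pos: [0.5336, -0.1969, 0.0816]
eef_rot: [0.184, 0.983, -0.0, -0.004]
contact_force: [-0.9, 0.9, -1.5]
opening: 0.562
```

```bash
python3 - <<'E'
from h import *
exec(open('st.py').read())
O=np.array([.444,-.235]);X=np.array([.932,-.362]);Y=np.array([.362,.932])
d=s['tool_pos'][:2]-O;print(d@X,d@Y)
snap('wrist','wrist26.png')
E
```

```text
43.0 q [ 0.47  0.87 -0.35  1.84  0.53  0.54  0.97] tcp [ 0.5336 -0.1969  0.0816] yaw_y 68.83 zdir [-0.009  0.001 -1.   ] F [-0.9  0.9 -1.5] op 49.5
0.06970592942559761 0.06798746634252839
```

View pics/wrist26.png

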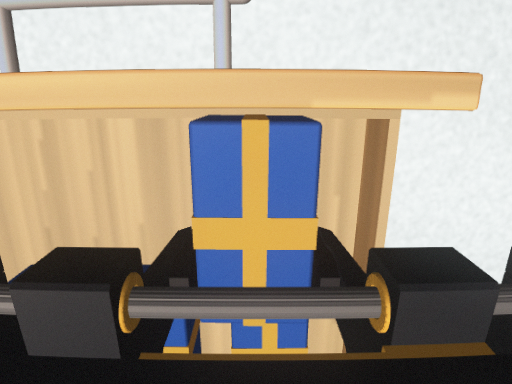

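>>> drive_tool([
  [[5,-2,0,0,45],[0,0,0,0,45],[0,0,-15,0,45],[0,0,-18,0,45],[0,0,-9,0,45],[0,0,-3,0,45],[0,0,0,0,45]],
])

```text
clock: 43.75
tool_pos: [0.5423, -0.1998, 0.0411]
eef_rot: [0.184, 0.983, 0.0, 0.0]
contact_force: [-0.4, -0.1, -2.5]
opening: 0.561
```

```bash
python3 st.py
```

```text
43.75 q [ 0.45  0.93 -0.3   1.83  0.57  0.46  0.95] tcp [ 0.5423 -0.1998  0.0411] yaw_y 68.76 zdir [ 0. -0. -1.] F [-0.4 -0.1 -2.5] op 49.4
```

>>> drive_tool([
  [[0,0,-4,0,45],[0,0,0,0,56],[0,0,0,0,60],[0,0,0,0,60],[0,0,15,0,60],[0,0,40,0,60],[0,0,45,0,70]],
])

```text
clock: 44.45
tool_pos: [0.5412, -0.1995, 0.1381]
eef_rot: [0.184, 0.983, 0.0, -0.001]
contact_force: [0.2, -0.6, 0.1]
opening: 0.748
```

```bash
python3 - <<'E'
from h import *
exec(open('st.py').read())
snap('wrist','wrist27.png')
E
```

```text
44.45 q [ 0.51  0.79 -0.41  1.79  0.48  0.66  1.02] tcp [ 0.5412 -0.1995  0.1381] yaw_y 68.79 zdir [-0.002  0.001 -1.   ] F [ 0.2 -0.6  0.1] op 65.9
```

View pics/wrist27.png

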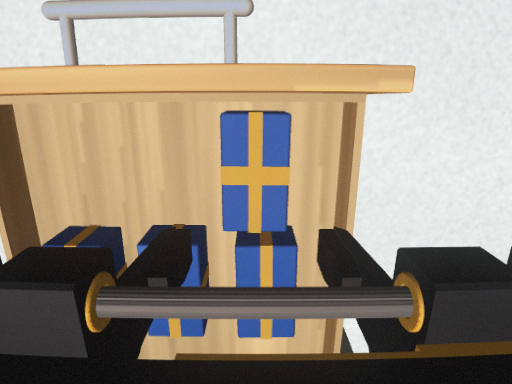

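Four boxes are placed. The last one was knocked to about (0.447, 0.373) beside the hanging basket, and the gripper body would hit the basket in a direct grasp. I'll look at it closely and plan to push it clear along the basket face.

>>> drive_tool([
  [[0,10,45,0,60],[-4,25,40,0.03,30],[-8,38,30,0.06,0],[-8,38,25,0.06,0],[-8,38,0,0.06,0],[-8,38,0,0.06,0],[-8,38,0,0.06,0],[-8,38,0,0.06,0],[-8,38,0,0.06,0],[-8,38,0,0.06,0]],
])

```text
clock: 45.5
tool_pos: [0.4735, 0.1405, 0.2779]
eef_rot: [-0.071, 0.997, -0.0, 0.001]
contact_force: [-0.4, -0.4, -0.2]
opening: 0.003
```

>>> drive_tool([
  [[-8,38,0,0.06,0],[-8,38,0,0.06,0],[-8,38,0,0.06,0],[-8,38,0,0.06,0],[-8,38,0,0.06,0],[-8,38,0,0.06,0],[-8,38,0,0.06,0],[-8,38,0,0.024,0],[-10,38,0,0,0],[0,0,0,0,0]],
])

```text
clock: 46.5
tool_pos: [0.3956, 0.4871, 0.2781]
eef_rot: [-0.291, 0.957, 0.003, -0.0]
contact_force: [-0.3, -0.4, -0.0]
opening: 0.004
```

```bash
python3 - <<'E'
from fit import *
exec(open('st.py').read())
o=find(['wrist'])
for c,m,k,p,cf,e in o: 
    print(c,p.round(3),round(cf,2),k.sum(),e, np.round(fitbox([(c,m,k)],p[0],p[1]),3) if not e else '')
snap('wrist','wrist28.png');snap('scene','scene28.png')
E
```

```text
46.5 q [-0.58  0.73 -0.72  1.5   0.51  1.11  0.76] tcp [0.3956 0.4871 0.2781] yaw_y 123.85 zdir [-0.002  0.006 -1.   ] F [-0.3 -0.4 -0. ] op 0.4
wrist [0.451 0.375 0.021] 0.68 3144 False [  0.447   0.373 140.067   0.962]
wrist [0.575 0.401 0.021] 0.67 9548 False [  0.57    0.386 111.739   0.345]
wrist [0.289 0.325 0.021] 0.43 268 True
```

View pics/wrist28.png

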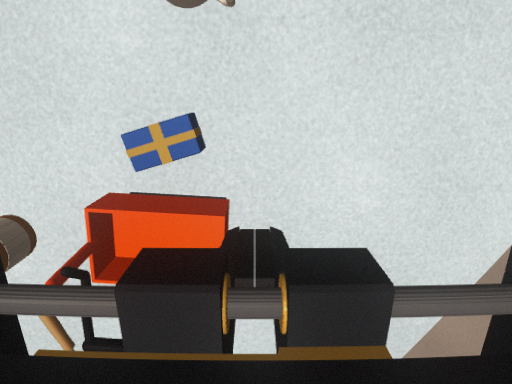

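View pics/scene28.png

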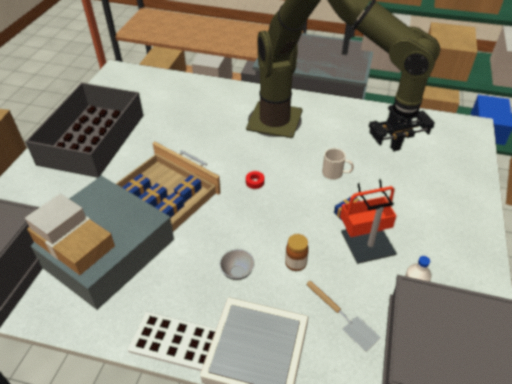

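>>> drive_tool([
  [[3,-18,-20,-0.04,0],[3,-18,-30,-0.027,0],[0,0,-45,0,0],[0,0,-45,0,0],[0,0,-45,0,0],[0,0,-40,0,0],[0,0,-30,0,0],[0,0,-10,0,0],[0,0,0,0,0],[0,0,0,0,0]],
])

```text
clock: 47.7
tool_pos: [0.407, 0.4456, 0.0134]
eef_rot: [-0.255, 0.967, 0.001, 0.001]
contact_force: [0.1, -0.3, -0.2]
opening: 0.005
```

```bash
python3 - <<'E'
from h import *
exec(open('st.py').read())
snap('wrist','wrist29.png');snap('side','side29.png')
E
```

```text
47.7 q [-0.65  1.02 -0.47  1.75  0.8   0.57  0.47] tcp [0.407  0.4456 0.0134] yaw_y 119.52 zdir [ 0.001  0.002 -1.   ] F [ 0.1 -0.3 -0.2] op 0.4
```

View pics/wrist29.png

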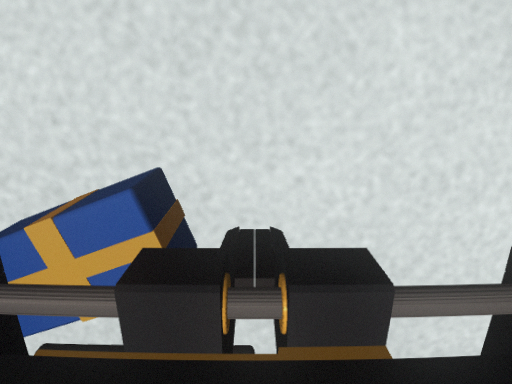

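View pics/side29.png

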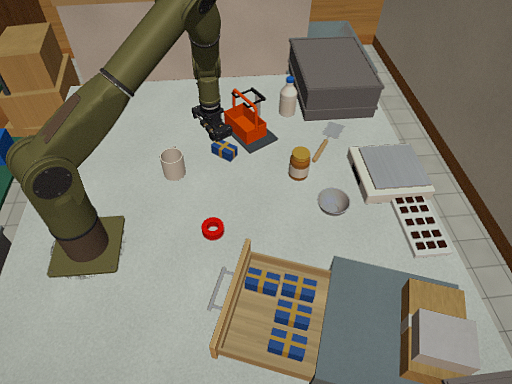

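>>> drive_tool([
  [[5,-8.7,0,0,0],[5,-8.7,0,0,0],[6,-10.4,0,0,0],[6,-10.4,0,0,0],[6,-10.4,0,0,0],[6,-10.4,0,0,0],[0,0,0,0,0]],
])

```text
clock: 48.5
tool_pos: [0.442, 0.3824, 0.0114]
eef_rot: [-0.254, 0.967, -0.002, -0.0]
contact_force: [0.3, 0.8, -0.4]
opening: 0.002
```

```bash
python3 - <<'E'
from h import *
exec(open('st.py').read())
snap('wrist','wrist30.png')
im=snap('side','side30.png');cv2.imwrite('pics/side30c.png',cv2.resize(im[60:200,150:310],None,fx=4,fy=4))
E
```

```text
48.5 q [-0.54  1.01 -0.45  1.81  0.83  0.53  0.53] tcp [0.442  0.3824 0.0114] yaw_y 119.37 zdir [ 0.001 -0.004 -1.   ] F [ 0.3  0.8 -0.4] op 0.1
```

View pics/wrist30.png

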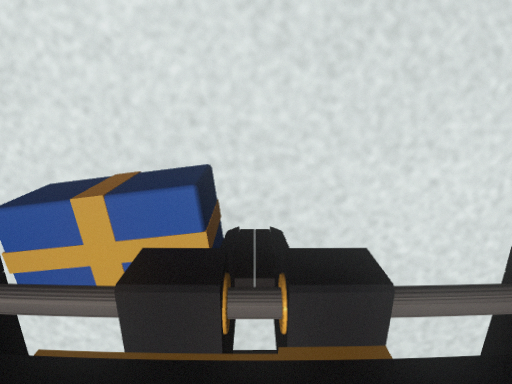

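View pics/side30c.png

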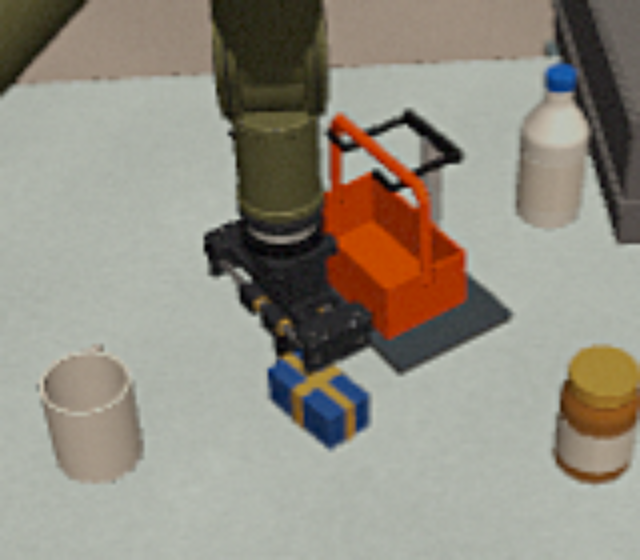

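Pushing works and the box is aligning with the pusher. Another 70 mm.

>>> drive_tool([
  [[5,-8.7,0,0,0],[6,-10.4,0,0,0],[6,-10.4,0,0,0],[6,-10.4,0,0,0],[6,-10.4,0,0,0],[6,-10.4,0,0,0],[0,0,0,0,0],[-10,17,0,0,0],[0,0,40,0,0],[0,0,45,0,20]],
])

```text
clock: 49.6
tool_pos: [0.4633, 0.3424, 0.0965]
eef_rot: [-0.256, 0.967, -0.001, -0.002]
contact_force: [1.4, 0.3, -0.7]
opening: 0.071
```

>>> drive_tool([
  [[0,-20,45,0,60],[0,-40,45,0,80],[0,-40,30,0,80],[0,0,0,0,80],[0,0,0,0,80]],
])

```text
clock: 50.1
tool_pos: [0.4655, 0.2486, 0.2098]
eef_rot: [-0.254, 0.967, -0.0, 0.001]
contact_force: [0.0, -0.0, 0.1]
opening: 0.528
```

```bash
python3 - <<'E'
from fit import *
exec(open('st.py').read())
o=find(['wrist'])
for c,m,k,p,cf,e in o: 
    print(c,p.round(3),round(cf,2),k.sum(),e, np.round(fitbox([(c,m,k)],p[0],p[1]),3) if not e else '')
snap('wrist','wrist31.png')
E
```

```text
50.1 q [-0.15  0.68 -0.71  1.88  0.6   0.81  0.9 ] tcp [0.4655 0.2486 0.2098] yaw_y 119.47 zdir [ 0.001  0.    -1.   ] F [ 0.  -0.   0.1] op 46.5
wrist [0.491 0.263 0.021] 0.7 4453 False [  0.488   0.259 114.023   0.974]
```

View pics/wrist31.png

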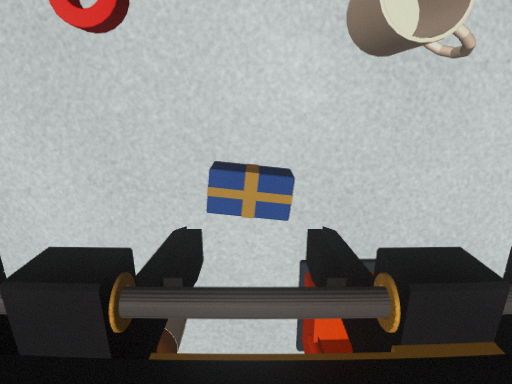

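>>> drive_tool([
  [[5,2,20,-0.13,80],[5,2,20,-0.14,80],[4,2,0,-0.14,80],[4,2,0,-0.14,80],[4,2,0,-0.14,80],[0,0,0,-0.14,80],[0,0,0,-0.14,80],[0,0,0,-0.14,80],[0,0,0,-0.14,80],[0,0,0,-0.14,80]],
])

```text
clock: 51.25
tool_pos: [0.4861, 0.2609, 0.248]
eef_rot: [0.424, 0.905, -0.001, -0.001]
contact_force: [0.3, -0.3, 0.5]
opening: 0.911
```

>>> drive_tool([
  [[0,0,-20,-0.14,76],[0,0,-20,-0.13,76],[0,0,-20,0,76],[0,0,0,0,76],[0,0,0,0,76]],
])

```text
clock: 51.75
tool_pos: [0.4863, 0.2604, 0.1886]
eef_rot: [0.54, 0.842, -0.001, -0.001]
contact_force: [0.2, -0.7, 0.5]
opening: 0.868
```

```bash
python3 - <<'E'
from fit import *
exec(open('st.py').read())
o=find(['wrist'])
for c,m,k,p,cf,e in o: 
    print(c,p.round(3),round(cf,2),k.sum(),e, np.round(fitbox([(c,m,k)],p[0],p[1]),3) if not e else '')
snap('wrist','wrist32.png')
E
```

```text
51.75 q [-0.43  0.67 -0.24  1.84  0.24  0.67 -0.38] tcp [0.4863 0.2604 0.1886] yaw_y 24.61 zdir [-0.002 -0.    -1.   ] F [ 0.2 -0.7  0.5] op 76.5
wrist [0.488 0.259 0.021] 0.75 4796 False [  0.489   0.259 113.792   0.972]
```

View pics/wrist32.png

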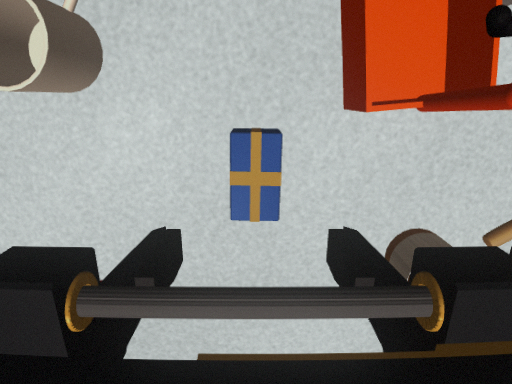

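>>> drive_tool([
  [[2,-1,-35,0,76],[0,0,-45,0,76],[0,0,-45,0,76],[0,0,-35,0,76],[0,0,-17,0,76],[0,0,0,0,76],[0,0,0,0,45],[0,0,0,0,45],[0,0,0,0,45],[0,0,0,0,45]],
], force=40)

```text
clock: 52.9
tool_pos: [0.4897, 0.2586, 0.0135]
eef_rot: [0.541, 0.841, 0.001, 0.0]
contact_force: [-1.0, -0.2, 5.5]
opening: 0.569
```

>>> drive_tool([
  [[0,0,15,0,45],[0,0,40,0,45],[0,0,45,0,45],[0,0,45,0,45],[0,0,35,0,45],[0,0,0,0,45]],
])

```text
clock: 53.5
tool_pos: [0.4915, 0.2598, 0.1978]
eef_rot: [0.541, 0.841, 0.005, 0.002]
contact_force: [0.9, 0.8, -3.1]
opening: 0.56
```

```bash
python3 - <<'E'
from h import *
exec(open('st.py').read())
O=np.array([.444,-.235]);X=np.array([.932,-.362]);Y=np.array([.362,.932])
p=O+X*.058-Y*.06; print(p.round(4),((p-s['tool_pos'][:2])*1e3).round(0))
snap('wrist','wrist33.png')
E
```

```text
53.5 q [-0.42  0.65 -0.25  1.83  0.24  0.68 -0.38] tcp [0.4915 0.2598 0.1978] yaw_y 24.44 zdir [ 0.009  0.005 -1.   ] F [ 0.9  0.8 -3.1] op 49.3
[ 0.4763 -0.3119] [ -15. -572.]
```

View pics/wrist33.png

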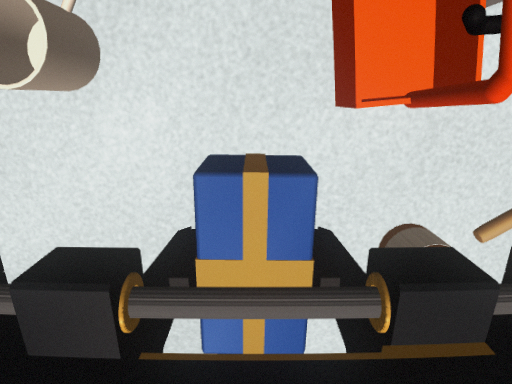

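>>> drive_tool([
  [[-1,-30,0,0.05,45],[-1,-38,0,0.052,45],[-1,-38,0,0.052,45],[-1,-38,0,0.052,45],[-1,-38,0,0.052,45],[-1,-38,0,0.052,45],[-1,-38,0,0.052,45],[-1,-38,0,0.052,45],[-1,-38,0,0.052,45],[-1,-38,0,0.052,45]],
])

```text
clock: 54.55
tool_pos: [0.4774, -0.1152, 0.191]
eef_rot: [0.307, 0.952, -0.0, -0.002]
contact_force: [-0.3, 0.6, -1.7]
opening: 0.562
```

>>> drive_tool([
  [[-1,-38,0,0.052,45],[-1,-38,0,0.052,45],[-1,-38,0,0.052,45],[-1,-38,0,0.052,45],[-1,-38,0,0.047,45],[0,-10,-20,0,45],[0,0,-35,0,45],[0,0,-40,0,45],[0,0,-15,0,45],[0,0,0,0,45]],
])

```text
clock: 55.55
tool_pos: [0.4709, -0.3123, 0.0785]
eef_rot: [0.184, 0.983, 0.001, -0.004]
contact_force: [0.2, -1.0, -2.3]
opening: 0.564
```

```bash
python3 - <<'E'
from h import *
exec(open('st.py').read())
O=np.array([.444,-.235]);X=np.array([.932,-.362]);Y=np.array([.362,.932])
d=s['tool_pos'][:2]-O;print(d@X,d@Y)
snap('wrist','wrist34.png')
E
```

```text
55.55 q [ 0.77  0.88 -0.46  1.85  0.68  0.58  1.07] tcp [ 0.4709 -0.3123  0.0785] yaw_y 68.8 zdir [-0.008  0.004 -1.   ] F [ 0.2 -1.  -2.3] op 49.7
0.053035685858008434 -0.06232155830365366
```

View pics/wrist34.png

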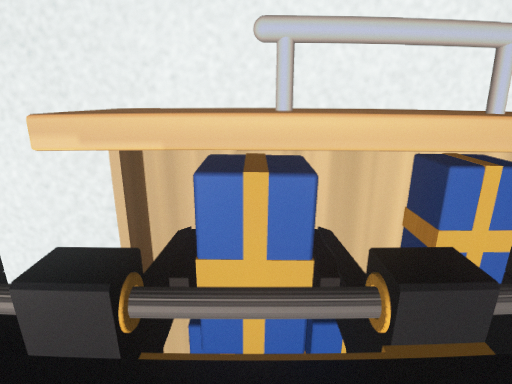

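>>> drive_tool([
  [[1,0,0,0,45],[0,0,0,0,45],[0,0,-15,0,45],[0,0,-14,0,45],[0,0,-7,0,45],[0,0,0,0,45]],
])

```text
clock: 56.2
tool_pos: [0.474, -0.3132, 0.0446]
eef_rot: [0.184, 0.983, 0.0, -0.001]
contact_force: [0.3, -0.0, -2.1]
opening: 0.566
```

```bash
python3 - <<'E'
from h import *
exec(open('st.py').read())
O=np.array([.444,-.235]);X=np.array([.932,-.362]);Y=np.array([.362,.932])
d=s['tool_pos'][:2]-O;print(d@X,d@Y)
snap('wrist','wrist35.png')
E
```

```text
56.2 q [ 0.74  0.94 -0.41  1.86  0.72  0.51  1.03] tcp [ 0.474  -0.3132  0.0446] yaw_y 68.78 zdir [-0.003  0.001 -1.   ] F [ 0.3 -0.  -2.1] op 49.8
0.05626326280905365 -0.062025802900564024
```

View pics/wrist35.png

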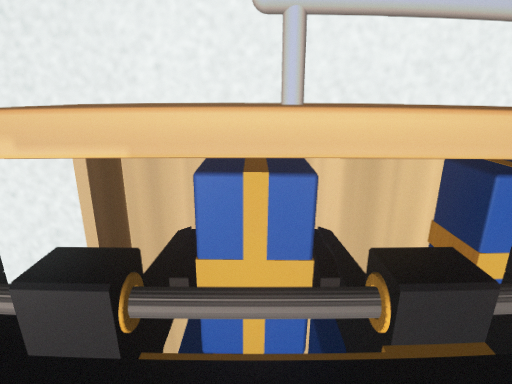

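>>> drive_tool([
  [[0,0,-5,0,45],[0,0,-2,0,45],[0,0,0,0,56],[0,0,0,0,60],[0,0,0,0,60],[0,0,15,0,60],[0,0,40,0,60],[0,0,45,0,60],[0,0,40,0,60]],
])

```text
clock: 57.15
tool_pos: [0.4752, -0.3135, 0.1823]
eef_rot: [0.184, 0.983, 0.0, 0.001]
contact_force: [0.5, -0.0, 0.1]
opening: 0.678
```

```bash
python3 - <<'E'
from h import *
exec(open('st.py').read())
snap('wrist','wrist36.png')
for d in cams.mark_of('wrist','unit_drawer0_handle')[:1]: print(d['at'],d['confidence'],atz('wrist',d['at'],.077))
E
```

```text
57.15 q [ 0.84  0.74 -0.58  1.78  0.55  0.78  1.18] tcp [ 0.4752 -0.3135  0.1823] yaw_y 68.78 zdir [ 0.001 -0.    -1.   ] F [ 0.5 -0.   0.1] op 59.8
[338.0, 52.8] 0.89 [ 0.40215404 -0.21646967  0.077     ]
```

View pics/wrist36.png

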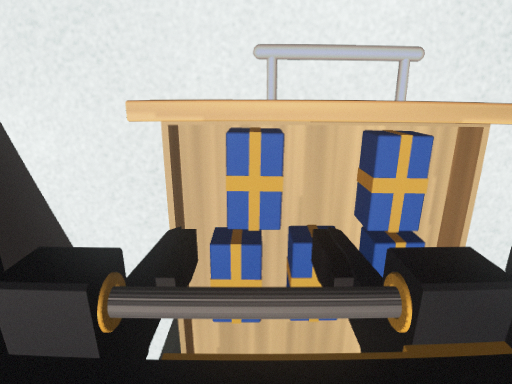

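All five boxes lie flat in the drawer. I'll shut it by pushing the front with closed fingers placed between handle bar and front.

>>> drive_tool([
  [[-14,22,0,0,20],[-14,23,0,0,0],[-14,23,0,0,0],[-14,22,0,0,0],[0,0,-25,0,0],[0,0,-15,0,0],[0,0,0,0,0],[0,0,0,0,0]],
])

```text
clock: 58.05
tool_pos: [0.4191, -0.2237, 0.1396]
eef_rot: [0.184, 0.983, -0.0, -0.0]
contact_force: [0.4, -0.1, -0.1]
opening: 0.003
```

```bash
python3 - <<'E'
from h import *
exec(open('st.py').read())
im=snap('wrist','wrist37.png')
X=np.array([.932,-.362]);Y=np.array([.362,.932]);t=s['tool_pos']
print(proj('wrist',[[*(t[:2]+X*a),.077] for a in(-.009,0,.009)]).round())
for d in cams.mark_of('wrist','unit_drawer0_handle')[:1]: print(d['at'],d['confidence'],atz('wrist',d['at'],.077))
E
```

```text
58.05 q [ 0.69  0.7  -0.47  2.09  0.67  0.5   0.91] tcp [ 0.4191 -0.2237  0.1396] yaw_y 68.77 zdir [-0.  0. -1.] F [ 0.4 -0.1 -0.1] op 0.3
[[254. 193.]
 [254. 205.]
 [254. 217.]]
[254.4, 174.4] 0.97 [ 0.39834053 -0.21564528  0.077     ]
```

View pics/wrist37.png

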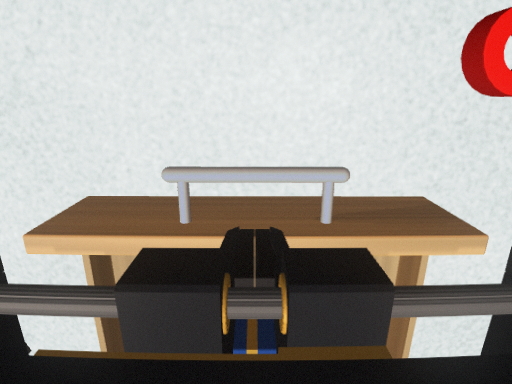

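>>> drive_tool([
  [[0,0,-25,0,0],[0,0,-25,0,0],[0,0,-15,0,0],[0,0,-10,0,0],[0,0,0,0,0]],
])

```text
clock: 58.65
tool_pos: [0.4191, -0.2237, 0.0638]
eef_rot: [0.184, 0.983, 0.0, -0.0]
contact_force: [0.4, -0.3, 0.4]
opening: 0.008
```

```bash
python3 st.py
```

```text
58.65 q [ 0.57  0.83 -0.28  2.14  0.82  0.28  0.77] tcp [ 0.4191 -0.2237  0.0638] yaw_y 68.77 zdir [-0.001  0.    -1.   ] F [ 0.4 -0.3  0.4] op 0.7
```

>>> drive_tool([
  [[8,-3.1,0,0,0],[14,-5.4,0,0,0],[14,-5.4,0,0,0],[14,-5.4,0,0,0],[14,-5.4,0,0,0],[14,-5.4,0,0,0],[14,-5.4,0,0,0],[14,-5.4,0,0,0],[14,-5.4,0,0,0],[14,-5.4,0,0,0]],
])

```text
clock: 59.65
tool_pos: [0.5522, -0.2758, 0.0649]
eef_rot: [0.185, 0.983, 0.0, -0.001]
contact_force: [-4.0, 1.5, -2.0]
opening: 0.005
```

```bash
python3 - <<'E'
from h import *
exec(open('st.py').read())
im=snap('side','side38.png')
im=snap('wrist','wrist38.png')
E
```

```text
59.65 q [ 0.65  0.95 -0.48  1.7   0.66  0.66  1.01] tcp [ 0.5522 -0.2758  0.0649] yaw_y 68.7 zdir [-0.003  0.001 -1.   ] F [-4.   1.5 -2. ] op 0.5
```

View pics/side38.png

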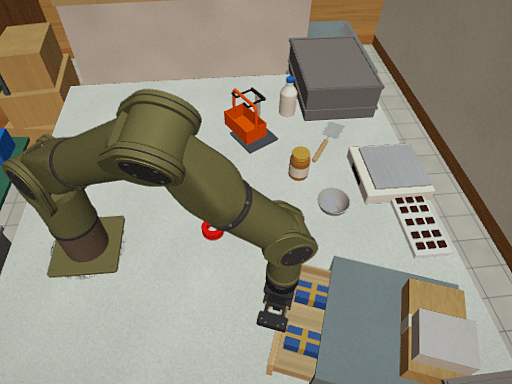

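View pics/wrist38.png

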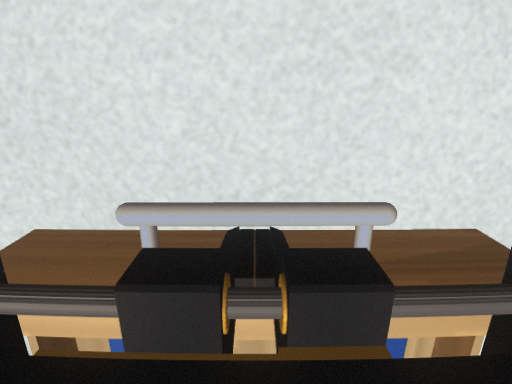

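>>> drive_tool([
  [[14,-5.4,0,0,0],[14,-5.4,0,0,0],[14,-5.4,0,0,0],[14,-5.4,0,0,0],[14,-5.4,0,0,0],[10,-3.9,0,0,0],[0,0,0,0,0]],
])

```text
clock: 60.45
tool_pos: [0.6341, -0.3069, 0.0652]
eef_rot: [0.185, 0.983, 0.0, 0.001]
contact_force: [-0.4, 0.6, 0.5]
opening: 0.006
```

```bash
python3 st.py
```

```text
60.45 q [ 0.63  1.05 -0.52  1.4   0.61  0.85  1.12] tcp [ 0.6341 -0.3069  0.0652] yaw_y 68.69 zdir [ 0.003  0.    -1.   ] F [-0.4  0.6  0.5] op 0.5
```

>>> drive_tool([
  [[4.6,-1.8,0,0,0],[4.6,-1.8,0,0,0],[4.6,-1.8,0,0,0],[0,0,0,0,0]],
])

```text
clock: 60.85
tool_pos: [0.6379, -0.3085, 0.0645]
eef_rot: [0.184, 0.983, 0.001, -0.011]
contact_force: [-24.5, 8.6, 20.4]
opening: 0.011
```

```bash
python3 - <<'E'
from h import *
exec(open('st.py').read())
im=snap('wrist','wrist39.png')
E
```

```text
60.85 q [ 0.63  1.06 -0.53  1.36  0.6   0.9   1.14] tcp [ 0.6379 -0.3085  0.0645] yaw_y 68.82 zdir [-0.021  0.005 -1.   ] F [-24.5   8.6  20.4] op 1.0
```

View pics/wrist39.png

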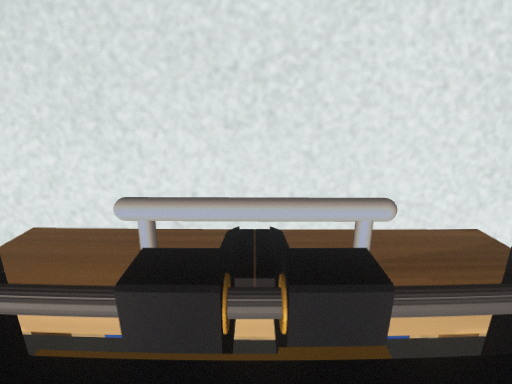

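>>> drive_tool([
  [[-11,4.5,0,0,0],[-3,1,5,0,0],[0,0,40,0,0],[0,0,45,0,0],[-20,20,40,0,0],[-40,25,10,0,0],[-40,25,0,0,0],[-40,25,0,0,0],[-20,10,0,0,0],[0,0,0,0,0]],
])

```text
clock: 61.9
tool_pos: [0.4706, -0.2001, 0.2051]
eef_rot: [0.183, 0.983, -0.0, -0.001]
contact_force: [0.6, -0.0, -0.3]
opening: 0.004
```

```bash
python3 - <<'E'
from h import *
exec(open('st.py').read())
im=snap('wrist','wrist40.png');im=snap('side','side40.png');im2=snap('scene','scene40.png')
cv2.imwrite('pics/side40c.png',cv2.resize(im[220:370,220:420],None,fx=4,fy=4,interpolation=cv2.INTER_CUBIC))
for c in ['wrist','side','scene']:
  for d in cams.mark_of(c,'unit_drawer0_handle')[:1]: print(c,d['at'],d['confidence'],atz(c,d['at'],.077).round(4))
E
```

```text
61.9 q [ 0.68  0.65 -0.6   1.93  0.54  0.73  0.97] tcp [ 0.4706 -0.2001  0.2051] yaw_y 68.9 zdir [-0.002 -0.001 -1.   ] F [ 0.6 -0.  -0.3] op 0.3
side [300.5, 307.6] 0.81 [ 0.6095 -0.2923  0.077 ]
scene [145.6, 195.1] 0.82 [ 0.6181 -0.3048  0.077 ]
```

View pics/wrist40.png

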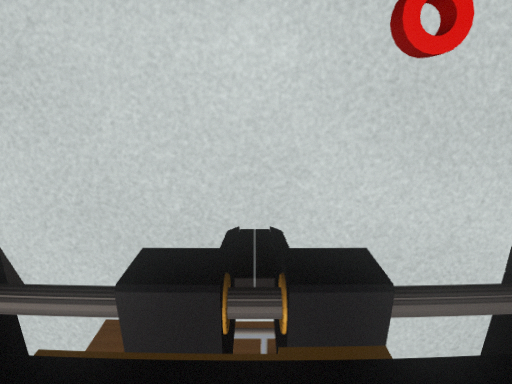

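View pics/side40c.png

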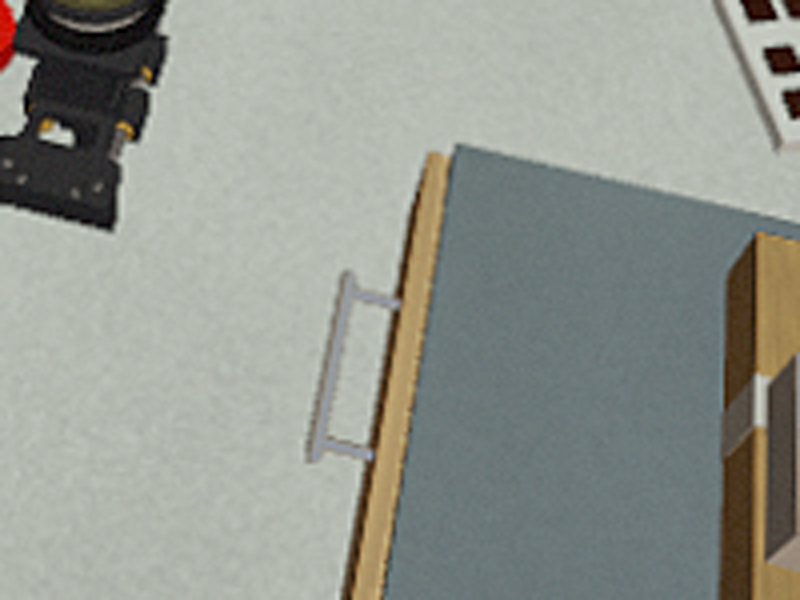

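```bash
python3 - <<'E'
from h import *
X=np.array([.932,-.362,0])
w=lambda p,z: atz('side',((p[0]+.5)/4+220-.5,(p[1]+.5)/4+220-.5),z)
h=[w(p,.077) for p in[(348,275),(316,458)]];u=[w(p,.115) for p in[(457,147),(387,598)]];f=[w(p,.102) for p in[(450,153),(384,598)]];fo=[w(p,.102) for p in[(429,153),(362,598)]]
for n,v in dict(h=h,u=u,f=f,fo=fo).items(): print(n,[a.round(3) for a in v],np.round([a@X for a in v],4))
im=cv2.imread('pics/scene40.png');cv2.imwrite('pics/scene40c.png',cv2.resize(im[150:290,60:240],None,fx=4.4,fy=4.2,interpolation=cv2.INTER_CUBIC))
E
```

```text
h [array([ 0.636, -0.241,  0.077]), array([ 0.593, -0.359,  0.077])] [0.6797 0.682 ]
u [array([ 0.719, -0.174,  0.115]), array([ 0.611, -0.452,  0.115])] [0.7332 0.7332]
f [array([ 0.717, -0.171,  0.102]), array([ 0.612, -0.448,  0.102])] [0.7305 0.7329]
fo [array([ 0.703, -0.17 ,  0.102]), array([ 0.6  , -0.447,  0.102])] [0.7166 0.7209]
```

View pics/scene40c.png

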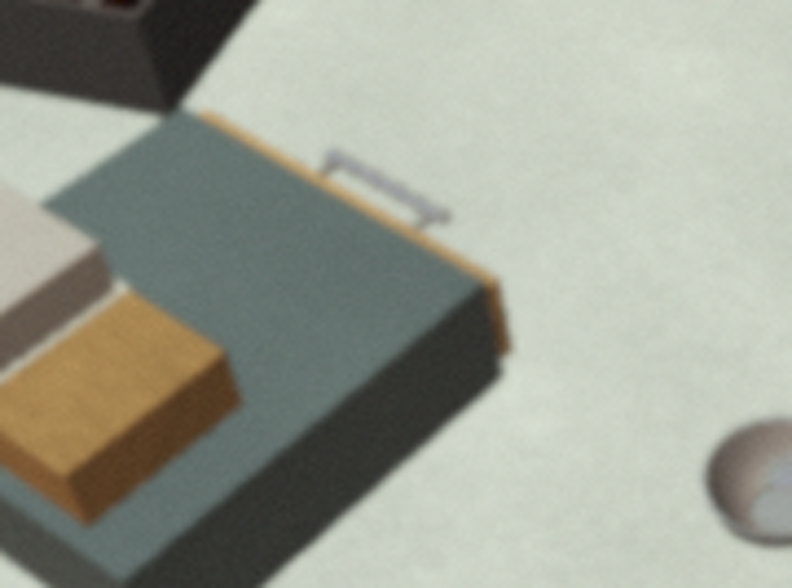

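The drawer is almost shut, with q about 7 mm. The stop force had an upward part, so the gripper body may have been touching the unit's top edge. I'll finish by pushing the handle bar from the front, with the body clear of the unit.

>>> drive_tool([
  [[26,-21,0,0,0],[27,-21,0,0,0],[27,-22,0,0,0],[26,-21,0,0,0],[0,0,-40,0,0],[0,0,-45,0,0],[0,0,-40,0,0],[0,0,-22,0,0],[0,0,0,0,0]],
])

```text
clock: 63.1
tool_pos: [0.5767, -0.2858, 0.0531]
eef_rot: [0.184, 0.983, 0.001, -0.003]
contact_force: [0.1, 0.9, -0.1]
opening: 0.005
```

```bash
python3 - <<'E'
from h import *
exec(open('st.py').read())
im=snap('wrist','wrist41.png');im=snap('side','side41.png')
cv2.imwrite('pics/side41c.png',cv2.resize(im[220:370,220:420],None,fx=4,fy=4,interpolation=cv2.INTER_CUBIC))
E
```

```text
63.1 q [ 0.65  1.   -0.49  1.61  0.65  0.71  1.04] tcp [ 0.5767 -0.2858  0.0531] yaw_y 68.75 zdir [-0.006  0.002 -1.   ] F [ 0.1  0.9 -0.1] op 0.4
```

View pics/side41c.png

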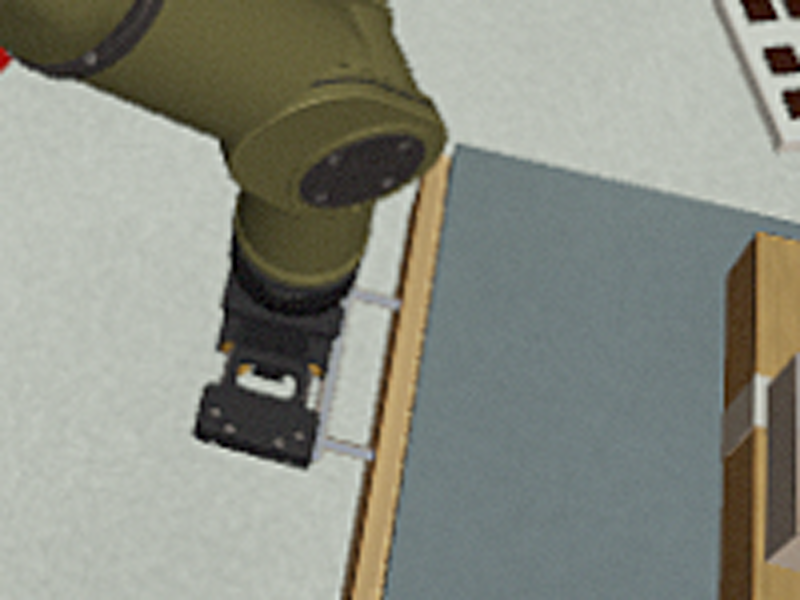

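>>> drive_tool([
  [[9.3,-3.6,3,0,0],[9.3,-3.6,0,0,0],[4.7,-1.8,0,0,0],[4.7,-1.8,0,0,0],[2,-0.8,0,0,0],[0,0,0,0,0]],
])

```text
clock: 63.8
tool_pos: [0.6007, -0.2946, 0.062]
eef_rot: [0.184, 0.983, 0.0, -0.009]
contact_force: [-22.9, 9.6, 20.0]
opening: 0.001
```

```bash
python3 st.py
```

```text
63.8 q [ 0.64  1.02 -0.52  1.51  0.63  0.81  1.08] tcp [ 0.6007 -0.2946  0.062 ] yaw_y 68.79 zdir [-0.018  0.004 -1.   ] F [-22.9   9.6  20. ] op 0.1
```

>>> drive_tool([
  [[3.7,-1.5,0,0,0],[0,0,0,0,0]],
])

```text
clock: 64.0
tool_pos: [0.6007, -0.2947, 0.062]
eef_rot: [0.184, 0.983, 0.0, -0.013]
contact_force: [-30.8, 11.9, 28.0]
opening: -0.0
```

```bash
python3 st.py
```

```text
64.0 q [ 0.64  1.02 -0.52  1.5   0.62  0.82  1.09] tcp [ 0.6007 -0.2947  0.062 ] yaw_y 68.83 zdir [-0.026  0.006 -1.   ] F [-30.8  11.9  28. ] op -0.0
```

Both pushes stopped hard at the same drawer position, so it looks shut. I'll back off and check the gap from straight above.

>>> drive_tool([
  [[-12,4.5,0,0,0],[-10,4,0,0,0],[0,0,40,0,0],[0,0,45,0,0],[0,0,45,0,0],[0,0,45,0,0],[0,0,45,0,0],[35,-10,20,0,0],[45,-14,0,0,0],[45,-14,0,0,0]],
])

```text
clock: 65.0
tool_pos: [0.7162, -0.3298, 0.3052]
eef_rot: [0.185, 0.983, -0.0, 0.003]
contact_force: [1.2, -0.7, 0.3]
opening: 0.003
```

>>> drive_tool([
  [[20,-5,0,0,0],[0,0,0,0,0],[0,0,0,0,0]],
])

```text
clock: 65.3
tool_pos: [0.7345, -0.333, 0.3013]
eef_rot: [0.184, 0.983, 0.0, 0.001]
contact_force: [-0.4, 0.0, 0.2]
opening: 0.002
```

```bash
python3 - <<'E'
from h import *
exec(open('st.py').read())
m=cams.camera_model('wrist');print(np.linalg.inv(m['camera_from_world'])[:3,3].round(3))
im=snap('wrist','wrist42.png')
E
```

```text
65.3 q [ 0.53  0.99 -0.59  0.71  0.48  1.53  1.36] tcp [ 0.7345 -0.333   0.3013] yaw_y 68.78 zdir [ 0.001  0.    -1.   ] F [-0.4  0.   0.2] op 0.2
[ 0.665 -0.306  0.448]
```

View pics/wrist42.png

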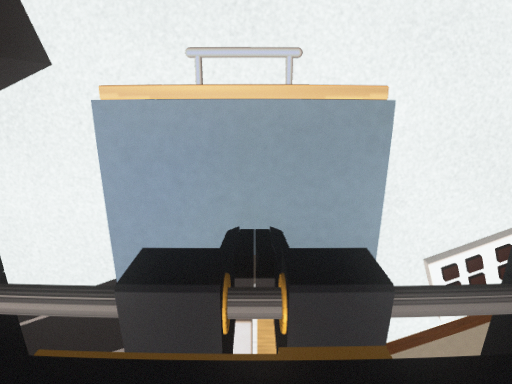

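```bash
python3 - <<'E'
from h import *
X=np.array([.932,-.362,0])
for n,p,z in [('bar',(243,52.5),.077),('post_end',(243,86),.077),('front_out',(243,86.5),.102),('edge',(243,100),.115),('front_in?',(243,100),.102)]: print(n,(atz('wrist',p,z)@X).round(4))
im=cv2.imread('pics/wrist42.png');cv2.imwrite('pics/w42c.png',cv2.resize(im[40:120,80:240],None,fx=5,fy=5,interpolation=cv2.INTER_CUBIC))
s=cams.snapshot('scene');cv2.imwrite('pics/scene42.png',s);cv2.imwrite('pics/side42.png',cams.snapshot('side'))
for c in ['scene','side']:
  for t,z in [('basket_bar',.204),('stand_seat',.204),('jar',0),('bowl',0),('ribbon',0),('mug',0),('box_a',0)]:
    for d in cams.mark_of(c,t)[:2]: print(c,t,np.round(d['at']),round(d['confidence'],2),atz(c,d['at'],z).round(3))
E
```

```text
bar 0.6817
post_end 0.7176
front_out 0.719
edge 0.7328
front_in? 0.7329
scene stand_seat [374. 192.] 0.85 [0.529 0.44  0.204]
scene stand_seat [251. 180.] 0.21 [0.579 0.059 0.204]
scene jar [294. 262.] 0.6 [0.706 0.237 0.   ]
scene bowl [237. 271.] 0.72 [0.784 0.07  0.   ]
scene ribbon [257. 182.] 0.82 [0.382 0.025 0.   ]
scene mug [329. 173.] 0.95 [0.265 0.28  0.   ]
scene mug [374. 192.] 0.38 [0.324 0.453 0.   ]
scene box_a [295. 264.] 0.7 [0.71  0.241 0.   ]
scene box_a [376. 192.] 0.43 [0.319 0.46  0.   ]
side basket_bar [241. 103.] 0.74 [0.517 0.408 0.204]
side stand_seat [244. 100.] 0.51 [0.528 0.425 0.204]
side bowl [328. 211.] 0.67 [0.78  0.061 0.   ]
side ribbon [214. 232.] 0.83 [0.393 0.014 0.   ]
side ribbon [174. 173.] 0.68 [0.258 0.285 0.   ]
side mug [174. 171.] 0.71 [0.259 0.295 0.   ]
```

View pics/w42c.png

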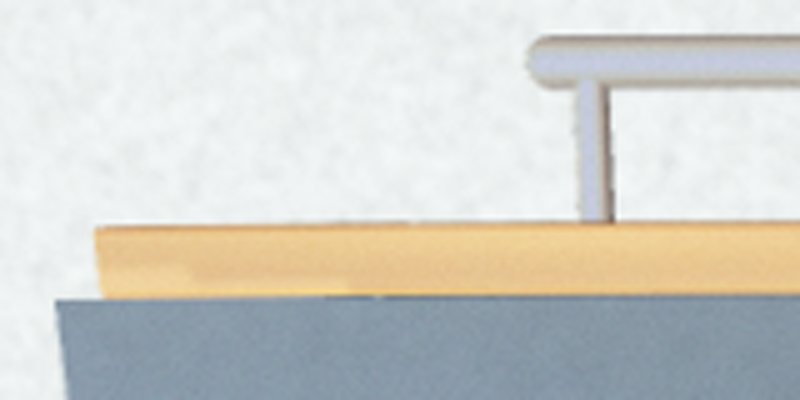

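View pics/scene42.png

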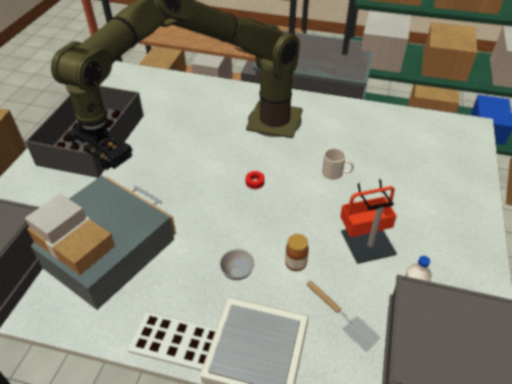

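View pics/side42.png

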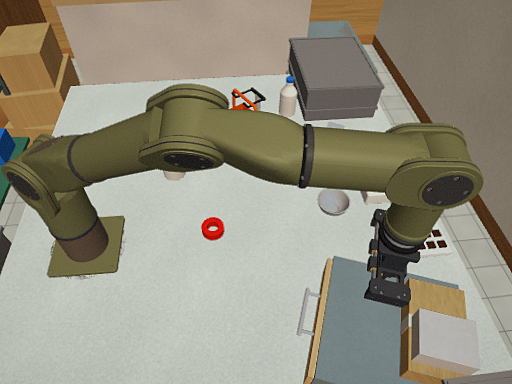

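The front panel sits flush against the unit, the basket hangs, no boxes are left on the bench and the bystanders are in place. The robot is clear, so I'll hand in.

```bash
python3 - <<'E'
from h import *
exec(open('st.py').read())
print(r.finish_job())
E
```

```text
66.15 q [ 0.53  1.   -0.59  0.71  0.48  1.53  1.36] tcp [ 0.7346 -0.3334  0.3002] yaw_y 68.76 zdir [ 0.  0. -1.] F [-0.1 -0.2 -0.1] op 0.3
the job is handed in; nothing more can be done
None
```

I hung the basket on both prongs, put all five blue boxes in the drawer and pushed it shut. I handed the job in at about 66 s; no verdict is reported.

- **Basket:** it hung still on both prongs when I last looked. I let the bar go about 11 mm toward the post from the seat I had estimated, inside the 45 mm allowed. When hanging it, the bar met the prongs about 15 mm earlier than expected. I took this to be the bar sitting lower in the fingers than I had assumed. I did not measure its final height separately.
- **Boxes:** I pulled the drawer about 63 mm farther out to fit two rows. One box had been knocked to a spot beside the hanging basket where the gripper could not reach it, so I pushed it clear first. All five lay flat and apart in the last picture before the drawer shut. I found none left on the bench; the two low-confidence box reports there fall on the jar and the stand.
- **Drawer:** two pushes, on the front and then on the handle, stopped hard at the same place. A view from above shows the front flush with the unit. Taking the "q − 6" rule in the drawer description literally would leave it about 7 mm open, still inside the 12 mm limit.
- **Bystanders and arm:** the positions found for the bowl, ribbon spool and mug in the last pictures, and for the jar in the last scene picture, agreed with the start within about 2 cm. I saw no contact with them. The arm was clear of everything, with no contact force when I handed in.

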